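# Seat a tin in a sloped labelling jig and clamp it

## Task

Lay the flat mint tin on the sloped plate of the labelling jig, long side along the side fence, and let go so that it slides down into the low corner; see that it sits fully home against both the side fence and the end stop, easing it there with a light push if it hangs up. Then slide the jig's clamp down until it presses the tin firmly (about 6 N) against the end stop, without denting the thin tin, and let go of it there. Do not knock the things standing around.

Things in the scene. Friction and masses are not known exactly. Their poses are not given: they have to be found in the camera images.
- tin_center (a point): centre of the loose flat mint tin, 48 x 64 x 16 mm (its x, y, z), rounded corners, about 60 g, lying flat on the table: point at half its height, 8 mm above its underside. z is up out of its lid; its long side runs along y
- plate_corner (a point): low inner corner of the jig's sloped plate, on its surface, where end stop (plane x = 0) and side fence (plane y = 0) meet, about 30 mm above the table. Axes: z the plate's normal, 23 degrees off vertical; x up the slope along the side fence (rises 15 degrees); y up the slope along the end stop (rises 17 degrees). A tin fully home, long side along the fence, has its centre at 32, 24, 8 mm here
- clamp (a joint): the jig's black sliding clamp, m: 0 = fully open (jaw face 120 mm from the end stop), grows as it slides down; jaw face at plate x = 120 mm minus this; about 0.056 when it meets a tin fully home. It drags with about 3 N, so the push on a tin is what the hand feels beyond that; it stays where left. The jaw spans plate y = 3 to 53 mm, is 20 mm thick along x, its top 18 mm above the plate
- clamp_grip (a point): middle of the upright fin on the clamp, to be pinched from above across y or pushed: fin 18 mm along the plate's x, 14 mm along its y, its top 50 mm above the plate; this point is 40 mm above the plate, 10 mm up the slope from the jaw face, at y = 26 mm. Axes as the plate's
- tin: the mint tin; origin at the centre of its underside. Its thin sheet dents when the clamp presses it with more than 12 N, or when it is set down or pushed on the plate and fences with more than 25 N
- plate: the fixed jig's aluminium plate; origin and axes as plate_corner. It reaches 165 mm along x and 125 mm along y; end stop and side fence are 10 mm thick and stand 13 mm above it; all slick, so a tin let go anywhere on it slides toward the corner, though it may hang up short of it. The jig's base is 190 x 150 mm
- mug: stoneware mug, 82 mm wide, 94 high, a bystander; origin under its centre
- stapler: black stapler, 146 x 36 x 46 mm, a bystander; origin under its centre
- tape: roll of tape lying flat, 94 mm wide, 48 high, a bystander; origin under its centre
- card_fan: wooden block with fanned cards, 50 x 112 x 80 mm, a bystander; origin under its centre
Mind the look-alikes: they are no part of the job. There is more than one size of the tin; the job needs the largest.

How it is judged:
On the way, in this order (a step that is already met when the one before it is completed fails the run):
1. the tin lies flat on the sloped plate, let go, while the clamp is still back (x of tin_center in the frame of plate_corner below 0.095 m and y of tin_center in the frame of plate_corner below 0.095 m and z of tin_center in the frame of plate_corner between 0.004 and 0.012 m and contact force between tin and the fingers below 0.1 N and value of joint clamp below 0.035 m), for 0.2 s.
2. with the tin home in the corner, the clamp presses it against the end stop with more than 3 N (x of tin_center in the frame of plate_corner below 0.034 m and y of tin_center in the frame of plate_corner below 0.026 m and z of tin_center in the frame of plate_corner below 0.0105 m and angle between the y axis of tin_center and the x axis of plate_corner, either way round below 0.06 rad and contact force between clamp and tin above 3 N), for 0.1 s.
At the end, for the whole second after the job is handed in: the tin lies flat on the plate, its long side within 0.06 rad of the side fence, within 2 mm of both the side fence and the end stop, at rest, and the clamp, let go, stands within 2 mm of it (x of tin_center in the frame of plate_corner below 0.034 m and y of tin_center in the frame of plate_corner below 0.026 m and z of tin_center in the frame of plate_corner below 0.0105 m and angle between the y axis of tin_center and the x axis of plate_corner, either way round below 0.06 rad and value of joint clamp above 0.0545 m and linear speed of tin below 0.01 m/s); the robot touches nothing.
It fails at once if the tin is pressed on the plate, a fence or the end stop with more than 25 N (contact force between tin and plate above 25 N).
It fails at once if the clamp presses the tin with more than 12 N (contact force between clamp and tin above 12 N).
It fails at once if a bystander (mug, stapler, tape, card block) is shoved more than 30 mm (distance of any of mug, stapler, tape, card_fan from where it was at the start of the episode above 0.03 m).
It also fails if it takes over 72 s, if anything falls off the work surface, if the arm or the gripper's body presses on something with over 40 N, if the wrist force passes 120 N, or if a joint passes its speed limit or range.

## Robot

A 6-joint arm with a two-finger parallel gripper is mounted at the origin on a cart in front of the work surface, level with it; the furniture and walls round the work are solid. World frame = base frame: x ahead of the robot, y to its left, z up, the work surface at z = 0. Lengths are in m, angles in rad, forces in N, time in s.
With the tool pointing down it reaches from about 0.25 to 0.725 m from the base axis. Payload 4 kg.
Tool frame: the origin (TCP) lies on the centre line of the jaws, within the pads' length; the fingertips stand 25 mm ahead of it and the grasp point (between the pads) lies 6 mm ahead of it; z points along the fingers, x is the direction in which the jaws open and shut, and the axes are right-handed (so a half turn about z gives the same grasp; the last joint's range is limited). The gripper opens to 85 mm and grips with 20 to 120 N. Pads are 22 mm wide; open, the fingers measure 114 mm over their backs; the gripper's body (76 mm by 85 mm) begins 54 mm behind the grasp point. The pads swing forward as they close: fully open they stand 13 mm farther back than shut.
Start: joints at [1.239, 0.241, 0.005, 1.335, 0, 1.571], TCP at [0.163, 0.473, 0.256] pointing down, gripper open.
Joint ranges: [-2.72, 2.72], [-1.05, 1.87], [-1.09, 1.28], [-1.99, 2.15], [-1.42, 1.44], [-3.14, 3.14]. Speed limits (rad/s): [2.79, 2.79, 3.14, 3.14, 3.14, 3.14].

## Interface

Orientations are given as a unit quaternion [x, y, z, w].
In Python, from workcell import bot, imaging, order gives the robot as it stands.
- The arm moves only by the tool carry_out, never from a script. Its argument "moves" is a list of rows, each a list of 5 numbers: the shift along the tool's x, y, z scaled (see below), then the turn about the tool's z scaled (see below), then the opening, from -1 (shut) to 1 (fully open). In form: [[tx, ty, tz, roll, hand], ...]. A call has 1 to 20 rows; each row is the pose to reach, as a shift and turn from the pose commanded when the call began, along the tool's axes at that moment; what a row does not reach only later rows make up. The controller multiplies each number of a shift by 0.1 m and each number of a turn by 90 degrees. A row lasts 1/10 s, in which the tool goes at most 50 mm and 8.59 degrees, less where a joint would pass 70% of its speed; a pose out of reach is approached as far as the arm can. A call with a number of a shift or a turn outside -1 to 1 is refused whole. A call with a gripper value outside its range is refused whole. The fingers move at their own pace and stop on an object; the grip force is fixed at half the most. Time passes only in rows, so rows that repeat a pose let the fingers close. It gives the time, the measured TCP pose, the force and the opening at its end, in the units of the state.
- bot.get_obs(): the state, without advancing time (a new reading comes with each control period).
- imaging.camera(name): name is "scene" or "top"; returns the picture (480x640x3 uint8, red, green, blue); there is no depth.
- imaging.camera_model(name): a dict with "fovy" (degrees; the focal length in pixels is half the picture's height over the tangent of half this angle, whatever the lens; pixels are square), "cx", "cy" (the principal point, pixels), "eye" and "rotation" of the camera in the world. Camera axes: x right, y up, looking along -z (the intrinsics and any distortion apply to the point x, -y, -z); pixel columns grow to the right and rows downward; lengths in m; the calibration is good to about 2 mm. A picture is of the moment at which its call begins. camera_model takes no time and is no camera call.
- order.job_done(): hands the job in, once; it reports no verdict.
The state is a dict: "clock": time; "joint_pos": joint angles; "joint_vel": joint speeds; "tau": joint torques, N m; "eef_pos": TCP position; "tool_rot": TCP orientation; "ft_force": force on the tool from outside, world axes, zero at the start; "ft_torque": the same for the moment, N m; "grip_width": finger opening in m.
Only numpy, scipy, OpenCV 4.12 (cv2) and the standard library are available. Lean on these libraries where they do the work, as an engineer would, in place of code of your own. Each camera call takes 0.05 s, during which the arm holds its last target.

## Working session

There is one attempt and no reset: what is moved stays moved. The work goes in short steps, Python scripts to look and compute and a tool call to move; the robot and the scene stay as the last step left them, time stands still between calls to the robot, and variables do not carry over. Pictures are saved under pics/ and viewed, and the job is handed in when it is done.

Besides the shell and the picture viewer there is one more tool, called after "Request:" as name([rows], argument=value, ...), one row to a line, values as JSON. carry_out: Moves the arm, as the interface text tells. Its arguments: {"type":"object","properties":{"moves":{"type":"array","items":{"type":"array","items":{"type":"number","minimum":-1,"maximum":1}}}},"required":["moves"]}

```bash
mkdir -p pics; ls
python3 - <<'E'
from workcell import bot, imaging, order
import cv2
o=bot.get_obs()
for k,v in o.items(): print(k,v)
for n in ("scene","top"):
    im=imaging.camera(n); cv2.imwrite(f"pics/{n}0.png",im[:,:,::-1]); print(n,imaging.camera_model(n))
E
```

```text
pics
clock 0.0
joint_pos [ 1.23897605e+00  2.41395572e-01  3.69914892e-03  1.33519423e+00
 -1.95692563e-05  1.57077447e+00]
joint_vel [-0.00036754 -0.00033283 -0.00101997  0.00191918  0.000245    0.00120159]
tau [ 1.17361236e-03 -3.72315574e+01  2.52409726e+01  1.68956205e-02
  6.36055825e-05  2.58611351e-06]
eef_pos [0.16269528 0.47216602 0.25541203]
tool_rot [ 8.14169027e-01  5.80626987e-01 -8.46901393e-04  6.15959959e-04]
ft_force [-0.32292686 -0.02239204 -0.15230704]
ft_torque [0.02863291 0.0384113  0.00284265]
grip_width 0.08506657516524946
scene {'fovy': 42.490877157804384, 'cx': 311.1570107559839, 'cy': 235.1636250199603, 'eye': array([1.43672166, 1.40688368, 0.80075351]), 'rotation': array([0.15868665, 0.52277529, 0.80548935, 0.22958973])}
top {'fovy': 56.372873319214044, 'cx': 317.19596536779477, 'cy': 236.47060519272114, 'eye': array([0.45766213, 0.05094012, 1.0742984 ]), 'rotation': array([ 0.04316809, -0.04817801, -0.7056192 ,  0.7056323 ])}
```

View pics/scene0.png

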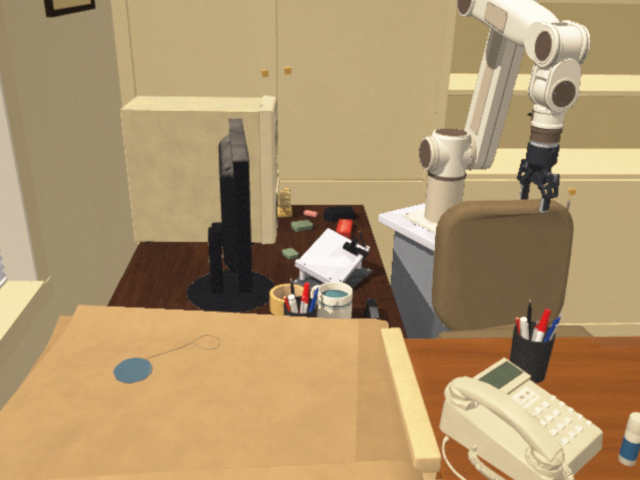

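View pics/top0.png

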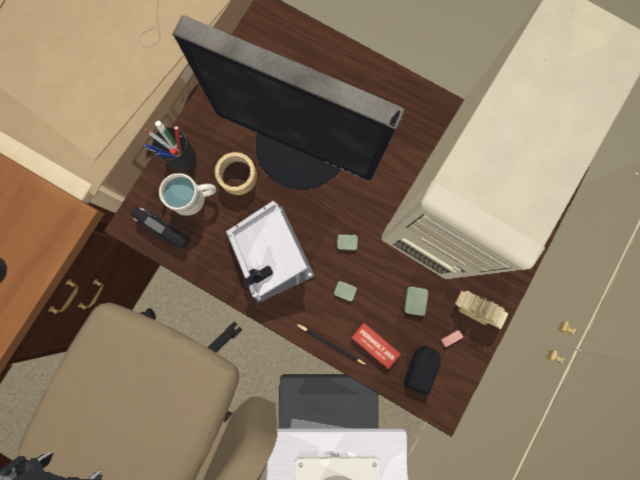

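```bash
cat > h.py <<'E'
import numpy as np, cv2
from scipy.spatial.transform import Rotation as R
from workcell import bot, imaging, order
def ray(n,u,v):
    m=imaging.camera_model(n); f=240/np.tan(np.radians(m['fovy']/2))
    d=np.array([(u-m['cx'])/f,-(v-m['cy'])/f,-1]); return m['eye'],R.from_quat(m['rotation']).apply(d)
def onz(n,u,v,z):
    e,d=ray(n,u,v); return e+d*(z-e[2])/d[2]
def proj(n,p):
    m=imaging.camera_model(n); f=240/np.tan(np.radians(m['fovy']/2))
    c=R.from_quat(m['rotation']).inv().apply(np.atleast_2d(p)-m['eye'])
    return np.c_[m['cx']-f*c[:,0]/c[:,2], m['cy']+f*c[:,1]/c[:,2]]
def crop(n,im,x0,y0,x1,y1,s,name):
    c=cv2.resize(im[y0:y1,x0:x1,::-1],None,fx=s,fy=s,interpolation=cv2.INTER_CUBIC); cv2.imwrite('pics/'+name+'.png',c)
E
python3 - <<'E'
from h import *
im=cv2.imread('pics/top0.png')[:,:,::-1]
crop('top',im,320,200,520,350,4,'c1')
crop('top',im,215,190,325,310,5,'c2')
hsv=cv2.cvtColor(im[:,:,::-1].copy(),cv2.COLOR_BGR2HSV)
print(hsv[301,416],hsv[242,347])
im2=cv2.imread('pics/scene0.png')[:,:,::-1]
crop('scene',im2,270,180,390,300,5,'c3')
m=cv2.inRange(hsv,(35,25,50),(85,130,220))
c,_=cv2.findContours(m,0,2)
for k in c:
    if cv2.contourArea(k)>100:
        r=cv2.minAreaRect(k); b=cv2.boxPoints(r); print(r)
        for z in (0.016,):
            P=np.array([onz('top',*q,z) for q in b]); print(P.mean(0),np.linalg.norm(P[1]-P[0]),np.linalg.norm(P[2]-P[1]),P[1]-P[0])
E
```

```text
[ 42  41 156] [ 42  39 169]
((415.70269775390625, 300.7838134765625), (21.371870040893555, 26.63263511657715), 9.462322235107422)
[ 0.4435195  -0.18735222  0.016     ] 0.06211639796602881 0.05009685228986998 [ 0.06097575 -0.01184926  0.        ]
((345.03448486328125, 290.913818359375), (19.683706283569336, 14.669931411743164), 21.801406860351562)
[ 0.46646159 -0.02187848  0.016     ] 0.034342754901823286 0.04613249103650926 [ 0.0317922  -0.01298771  0.        ]
((347.0, 242.0), (14.0, 18.0), 90.0)
[ 0.58203707 -0.02754622  0.016     ] 0.0429540846129316 0.03355815694289428 [ 2.16382959e-05 -4.29540792e-02  0.00000000e+00]
```

View pics/c1.png

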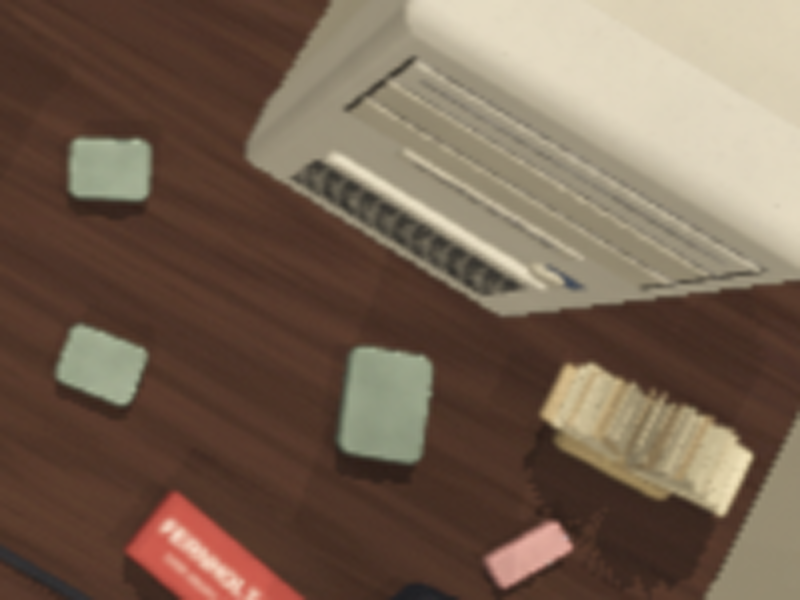

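View pics/c2.png

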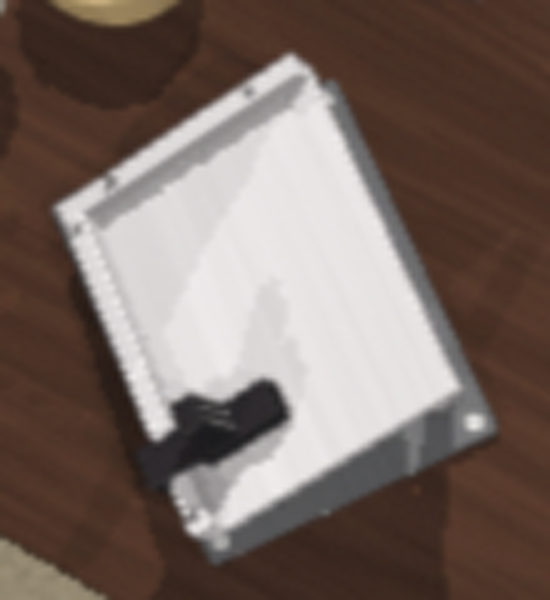

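View pics/c3.png

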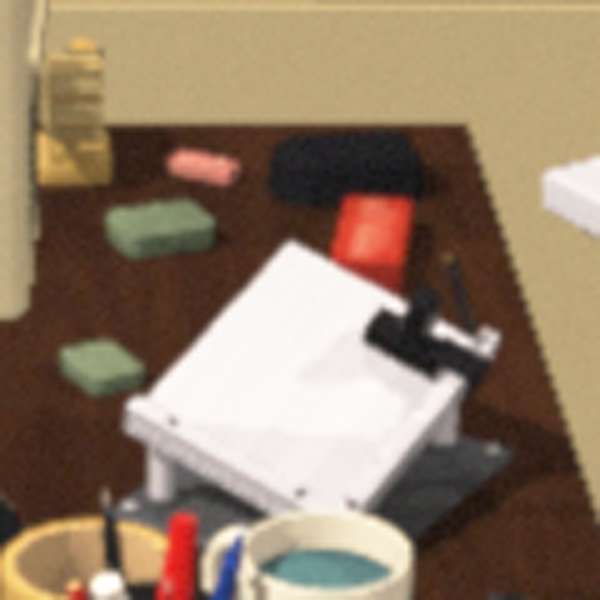

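Run:
```python
from h import *
im=cv2.imread('pics/top0.png')[:,:,::-1]
crop('top',im,220,195,320,305,7,'d1') if False else crop('top',im,220,195,320,270,8,'d1')
crop('top',im,220,240,320,305,8,'d2')
im2=cv2.imread('pics/scene0.png')[:,:,::-1]
crop('scene',im2,290,222,380,290,8,'d3')
```

```text
(no output)
```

View pics/d1.png

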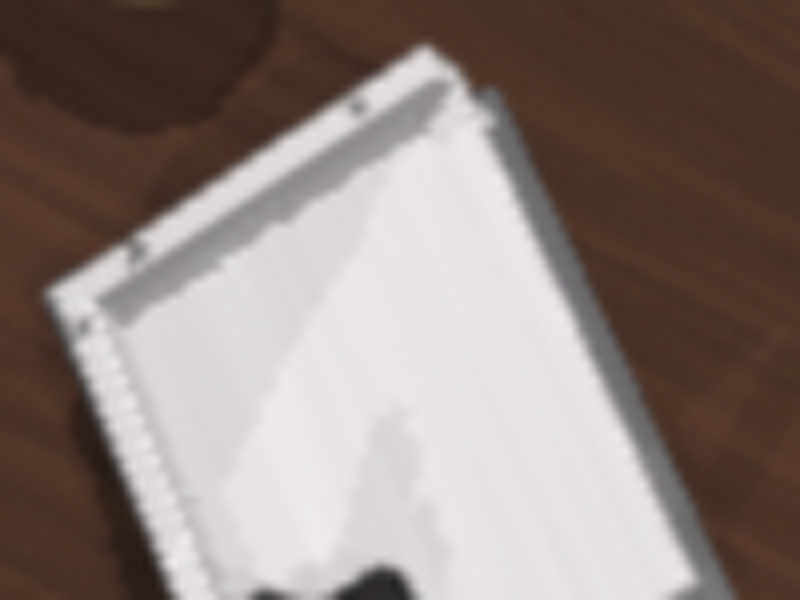

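View pics/d2.png

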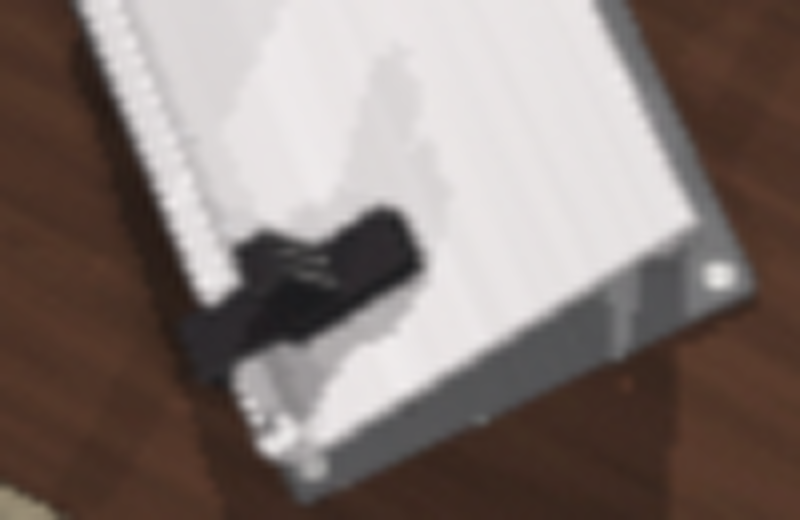

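View pics/d3.png

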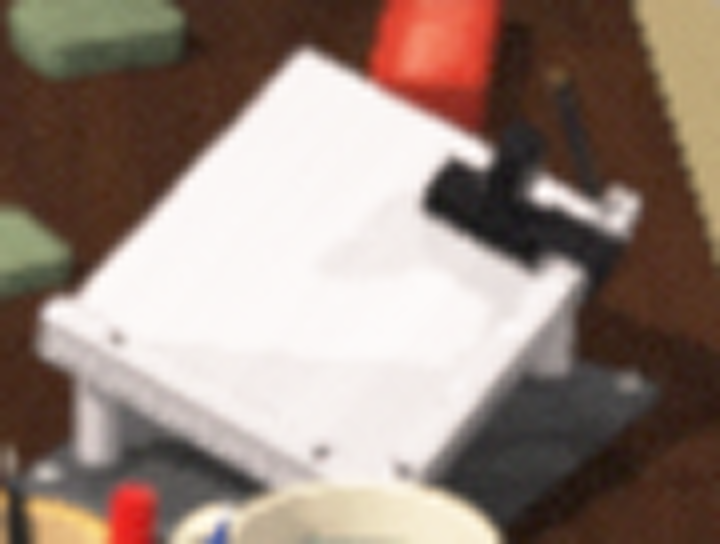

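```bash
cat > fit.py <<'E'
from h import *
from scipy.optimize import least_squares
def full(c,x0,y0,s=8): return np.array([x0+(c[0]+.5)/s-.5,y0+(c[1]+.5)/s-.5])
T=[((-10,-10,13),(45,292),220,195),((-10,125,13),(425,45),220,195),((0,0,13),(97,300),220,195),((165,125,0),(697,220),220,240)]
S=[((165,125,0),(308,47),290,222),((-10,125,13),(45,310),290,222),((165,-10,13),(638,200),290,222)]
def Rm(yaw):
    xz,yz,zz=np.sin(np.radians(15)),np.sin(np.radians(17)),0
    zz=np.sqrt(1-xz**2-yz**2)
    # third row known; build: x horizontally along e, then rotate
    x=np.array([np.sqrt(1-xz**2),0,xz]); 
    a=-xz*yz/x[0]; y=np.array([a,np.sqrt(1-yz**2-a*a),yz]); z=np.cross(x,y)
    return R.from_euler('z',yaw).as_matrix()@np.c_[x,y,z]
def res(p):
    r=[]
    for n,L in (('top',T),('scene',S)):
        for P,c,x0,y0 in L:
            r.append(proj(n,p[:3]+Rm(p[3])@np.array(P)/1000)[0]-full(c,x0,y0))
    return np.concatenate(r)
if __name__=='__main__':
    e=onz('top',232,233,0.03); print(e)
    s=least_squares(res,[*e,np.radians(200)],x_scale=[.01,.01,.01,.1],loss='soft_l1')
    print(s.x,np.degrees(s.x[3])); print(res(s.x).reshape(-1,2).round(2))
    np.save('plate.npy',s.x)
    M=Rm(s.x[3]); print(M.round(3))
    for q in [(0,0,0),(32,24,8),(130,26,40),(165,125,0),(165,-10,13)]: print(q,(s.x[:3]+M@np.array(q)/1000).round(4),[proj(n,s.x[:3]+M@np.array(q)/1000).round(1) for n in('top','scene')])
E
python3 fit.py
```

```text
[0.60155199 0.2437629  0.03      ]
[0.60068341 0.23865877 0.03050687 3.58671777] 205.5037903033166
[[ 1.06 -0.27]
 [ 0.16 -0.16]
 [-0.58  0.06]
 [-0.01 -0.15]
 [-0.24  0.16]
 [ 0.55  0.12]
 [ 0.57 -0.24]]
[[-0.872  0.481  0.092]
 [-0.416 -0.826  0.379]
 [ 0.259  0.292  0.921]]
(0, 0, 0) [0.6007 0.2387 0.0305] [array([[234.1, 233.3]]), array([[337. , 283.7]])]
(32, 24, 8) [0.5851 0.2085 0.0532] [array([[245.4, 238.7]]), array([[335.6, 270.2]])]
(130, 26, 40) [0.5035 0.1783 0.1086] [array([[254.8, 273.2]]), array([[354.6, 240.8]])]
(165, 125, 0) [0.517  0.0667 0.1098] [array([[306.7, 266.9]]), array([[327.8, 227.6]])]
(165, -10, 13) [0.4532 0.1832 0.0823] [array([[253.7, 296.8]]), array([[369.9, 246.3]])]
```

Candidates for the tin are three green tins at top pixels (416,301), (345,291) and (347,242). The first measures about 62 x 50 mm against about 46 x 34 mm for the others, so I choose (416,301); crop c1 confirms it is the largest. The jig's low corner is near (234,233), and the clamp is up-slope near (255,273). Moving over the tin now.

Request:
carry_out([
  [-0.4,0.36,0,0,1],
  [-0.75,0.68,0,0,1],
  [-1,0.9,0,0,1],
])

```text
clock: 0.4
eef_pos: [0.2154, 0.3463, 0.2556]
tool_rot: [0.814, 0.581, -0.001, 0.001]
ft_force: [1.4, 0.7, -0.3]
grip_width: 0.0858
```

Request:
carry_out([
  [-0.35,0.32,0,0,1],
  [-0.7,0.64,0,0,1],
  [-1,0.9,0,0,1],
])

```text
clock: 0.7
eef_pos: [0.268, 0.2229, 0.256]
tool_rot: [0.814, 0.581, -0.0, 0.0]
ft_force: [1.6, 0.0, -1.2]
grip_width: 0.0854
```

Request:
carry_out([
  [-0.35,0.32,0,0,1],
  [-0.7,0.64,0,0,1],
  [-1,0.9,0,0,1],
])

```text
clock: 1.0
eef_pos: [0.3206, 0.0991, 0.2562]
tool_rot: [0.814, 0.58, 0.0, 0.0]
ft_force: [1.3, 0.5, -0.2]
grip_width: 0.0855
```

Request:
carry_out([
  [-0.35,0.32,0,0,1],
  [-0.7,0.64,0,0,1],
  [-1,0.9,0,0,1],
])

```text
clock: 1.3
eef_pos: [0.3733, -0.025, 0.2562]
tool_rot: [0.815, 0.58, 0.0, 0.0]
ft_force: [0.9, 0.6, -0.2]
grip_width: 0.0852
```

```bash
cat > st.py <<'E'
from h import *
def st():
    o=bot.get_obs(); M=R.from_quat(o['tool_rot']).as_matrix()
    print('t',round(o['clock'],2),'p',o['eef_pos'].round(4),'yaw',np.degrees(np.arctan2(M[1,0],M[0,0])).round(2),'F',o['ft_force'].round(2),'w',round(o['grip_width'],4),'j',o['joint_pos'].round(2),'zax',M[:,2].round(3))
    return o,M
def need(target,yaw=None):
    o,M=st(); d=M.T@(np.array(target)-o['eef_pos']); print('shift/0.1',(d*10).round(3))
    if yaw is not None:
        y=np.degrees(np.arctan2(M[1,0],M[0,0])); print('roll/90',round(-((yaw-y+180)%360-180)/90,3))
E
python3 - <<'E'
from st import *
im=cv2.imread('pics/top0.png'); hsv=cv2.cvtColor(im,cv2.COLOR_BGR2HSV)
m=cv2.inRange(hsv,(35,25,50),(85,130,220)); c,_=cv2.findContours(m,0,2)
k=max(c,key=cv2.contourArea)
P=np.array([onz('top',*q[0],.012)[:2] for q in k],dtype=np.float32)*1000
print(cv2.minAreaRect(P), hsv[298:304,400:432,2][0])
need([.4435,-.188,.256],79)
E
```

```text
((443.4135437011719, -188.593994140625), (50.12984848022461, 62.31380081176758), 80.59587097167969) [ 77  76  74  76  75  76 117 156 161 159 158 156 155 154 153 154 155 156
 157 157 158 158 160 161 163 163 160 136  80  69  72  72]
t 1.3 p [ 0.3733 -0.025   0.2562] yaw 70.91 F [ 0.92  0.57 -0.24] w 0.0852 j [-0.07 -0.01 -0.28  1.3  -0.    0.27] zax [ 0. -0. -1.]
shift/0.1 [-1.311  1.197  0.002]
roll/90 -0.09
```

Request:
carry_out([
  [-0.33,0.3,0,0,1],
  [-0.66,0.6,0,0,1],
  [-0.66,0.6,0,0,1],
])

```text
clock: 1.6
eef_pos: [0.4096, -0.1088, 0.2557]
tool_rot: [0.816, 0.578, -0.0, 0.001]
ft_force: [-0.3, 0.4, 0.3]
grip_width: 0.0855
```

Request:
carry_out([
  [-0.33,0.3,0.3,-0.05,1],
  [-0.65,0.6,0.6,-0.1,1],
  [-0.65,0.6,0.9,-0.1,1],
  [-0.65,0.6,0.9,-0.1,1],
  [-0.65,0.6,0.9,-0.1,1],
])

```text
clock: 2.1
eef_pos: [0.4427, -0.1846, 0.166]
tool_rot: [0.766, 0.643, -0.001, -0.002]
ft_force: [0.5, 0.2, 0.4]
grip_width: 0.0853
```

Run:
```python
from st import *
im=imaging.camera('top'); crop('top',im,340,210,500,330,5,'e1')
im2=imaging.camera('scene'); crop('scene',im2,250,150,410,270,5,'e2')
need([.4434,-.1886,.166],80)
```

```text
t 2.2 p [ 0.4443 -0.185   0.168 ] yaw 80.06 F [ 0.75  0.35 -0.16] w 0.0854 j [-0.39  0.26 -0.21  1.1   0.   -0.22] zax [ 0.002 -0.001 -1.   ]
shift/0.1 [-0.037 -0.003  0.02 ]
roll/90 0.001
```

View pics/e1.png

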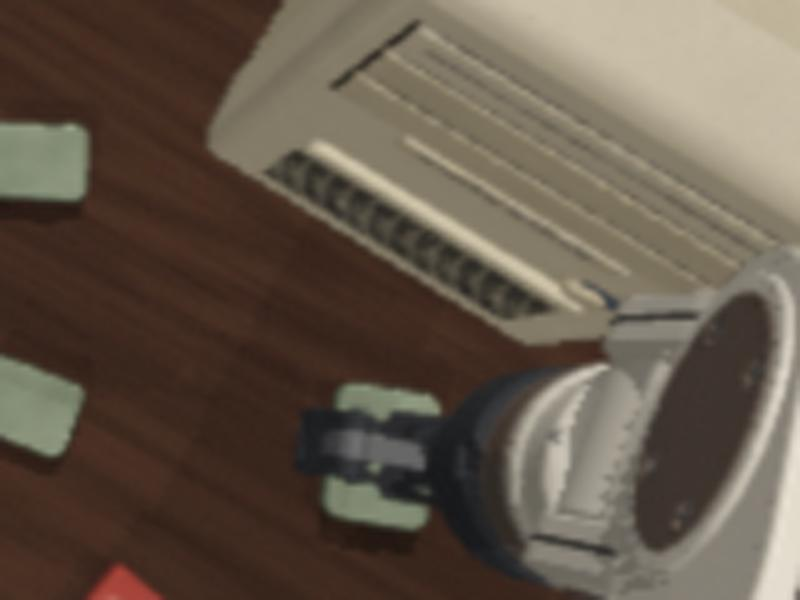

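View pics/e2.png

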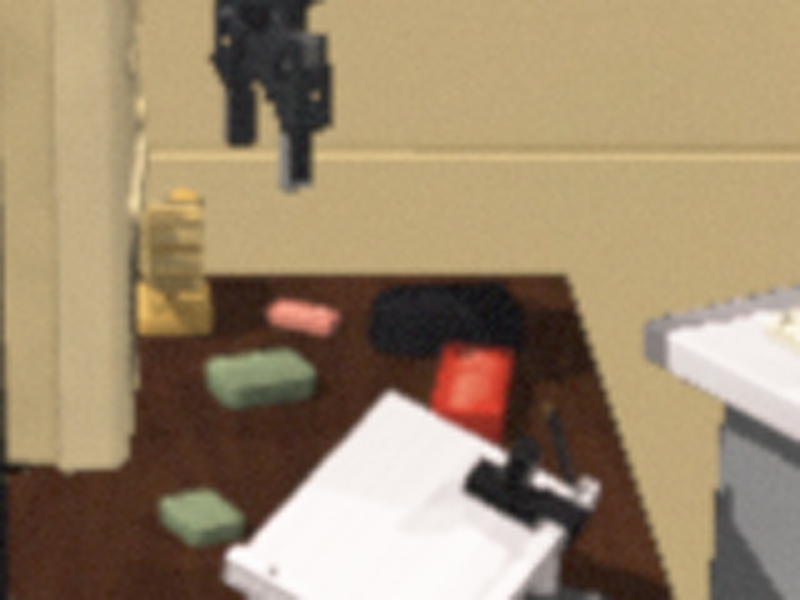

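Request:
carry_out([
  [-0.04,0,0.4,0,1],
  [-0.04,0,0.75,0,1],
  [-0.04,0,0.9,0,1],
  [-0.04,0,0.9,0,1],
])

```text
clock: 2.6
eef_pos: [0.4423, -0.1884, 0.076]
tool_rot: [0.766, 0.643, -0.0, -0.001]
ft_force: [-0.7, -0.5, 0.4]
grip_width: 0.0852
```

Run:
```python
from st import *
im=imaging.camera('top'); crop('top',im,370,250,470,325,8,'e1')
need([.4434,-.1886,.029],80)
```

```text
t 2.65 p [ 0.4434 -0.189   0.0773] yaw 80.06 F [0.37 0.05 0.14] w 0.0853 j [-0.4   0.36 -0.33  0.88  0.   -0.23] zax [ 0.001 -0.    -1.   ]
shift/0.1 [ 0.004 -0.001  0.483]
roll/90 0.001
```

View pics/e1.png

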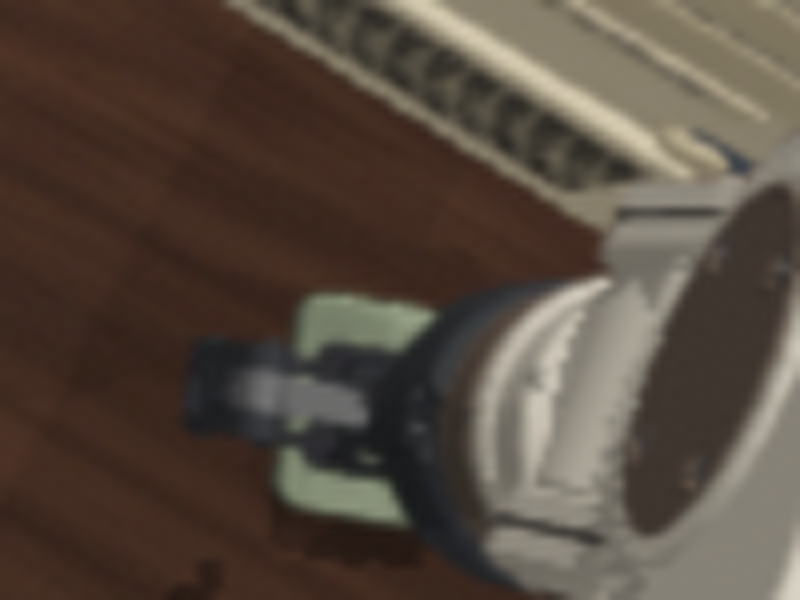

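The fingers straddle the tin at crop (330,400). Descending and closing.

Request:
carry_out([
  [0,0,0.3,0,1],
  [0,0,0.48,0,1],
  [0,0,0.48,0,1],
  [0,0,0.48,0,-0.5],
  [0,0,0.48,0,-0.5],
  [0,0,0.48,0,-0.5],
  [0,0,0.48,0,-0.5],
  [0,0,0.48,0,-0.5],
])

```text
clock: 3.45
eef_pos: [0.4447, -0.1902, 0.0305]
tool_rot: [0.766, 0.643, 0.001, 0.002]
ft_force: [-0.9, 1.3, 7.4]
grip_width: 0.0465
```

Request:
carry_out([
  [0,0,0,0,-0.5],
  [0,0,0,0,-0.5],
  [0,0,-0.2,0,-0.5],
  [0,0,-0.5,0,-0.5],
  [0,0,-0.9,0,-0.5],
  [0,0,-0.9,0,-0.5],
])

```text
clock: 4.05
eef_pos: [0.447, -0.1914, 0.1243]
tool_rot: [0.766, 0.643, 0.003, 0.005]
ft_force: [0.4, -0.8, 0.2]
grip_width: 0.0469
```

Run:
```python
from st import *
im=imaging.camera('top'); crop('top',im,370,250,470,325,8,'f1')
im2=imaging.camera('scene'); crop('scene',im2,250,150,350,225,8,'f2')
st()
```

```text
t 4.15 p [ 0.4441 -0.1901  0.1201] yaw 79.99 F [-0.66 -0.17 -0.7 ] w 0.0463 j [-0.4   0.31 -0.28  0.98 -0.   -0.23] zax [ 0.004 -0.002 -1.   ]
```

View pics/f2.png

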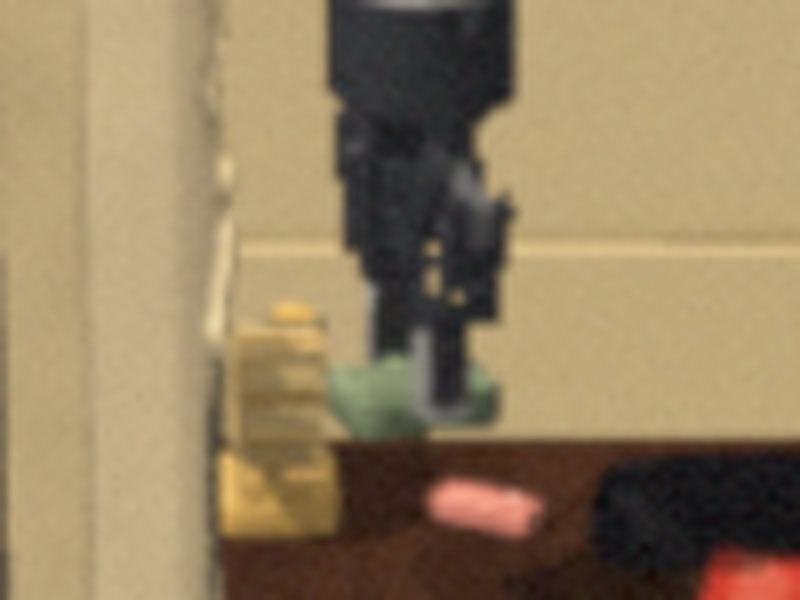

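View pics/f1.png

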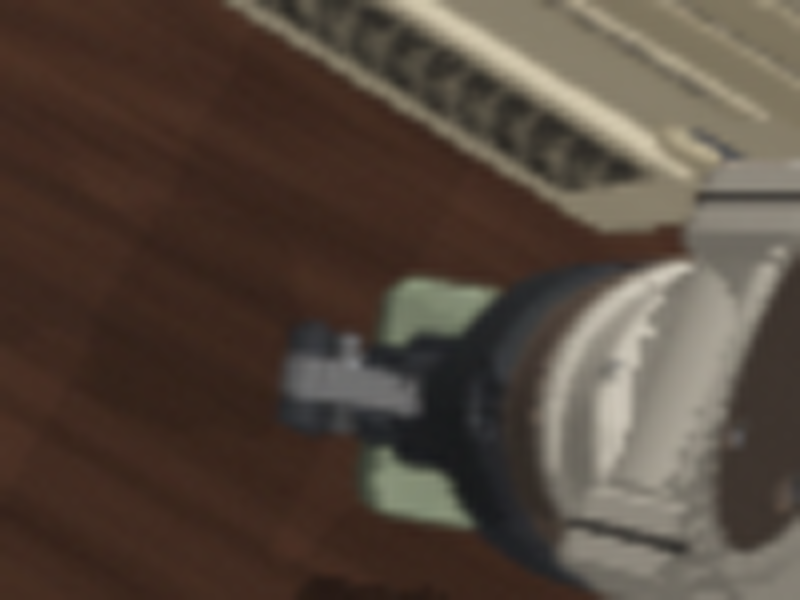

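```bash
cat > tgt.py <<'E'
from fit import *
p=np.load('plate.npy'); M=Rm(p[3])
def W(q): return p[:3]+M@(np.array(q)/1000)
n=M[:,2]; ax=np.cross(n,[0,0,1]); Rt=R.from_rotvec(ax/np.linalg.norm(ax)*np.arccos(n[2])).as_matrix()
lev=Rt@M[:,0]; levy=Rt@M[:,1]
yawt=np.degrees(np.arctan2(levy[1],levy[0]))
def surf(xy):
    return p[2]-(n[0]*(xy[0]-p[0])+n[1]*(xy[1]-p[1]))/n[2]
E
python3 - <<'E'
from tgt import *; from st import *
print('levx',lev,'levy yaw',yawt, yawt+180)
c=W((55,46,0)); r=max(surf((c+s*.030*lev+t*.022*levy)[:2]) for s in(-1,1) for t in (-1,1))
print(c,'corner z',r,'TCPz touch',r+.030)
need([c[0],c[1],.21],yawt+180)
E
```

```text
levx [-8.84242930e-01 -4.67027238e-01  5.46283331e-17] levy yaw -62.158499504237206 117.8415004957628
[0.57486393 0.1777659  0.05819101] corner z 0.07361195944045229 TCPz touch 0.10361195944045229
t 4.15 p [ 0.4441 -0.1901  0.1201] yaw 79.99 F [-0.66 -0.17 -0.7 ] w 0.0463 j [-0.4   0.31 -0.28  0.98 -0.   -0.23] zax [ 0.004 -0.002 -1.   ]
shift/0.1 [ 3.849  0.651 -0.901]
roll/90 -0.421
```

Request:
carry_out([
  [0,0,-0.45,0,-0.5],
  [0.3,0.05,-0.9,0,-0.5],
  [0.7,0.1,-0.9,0,-0.5],
  [1,0.16,-0.9,0,-0.5],
])

```text
clock: 4.55
eef_pos: [0.4768, -0.0926, 0.2092]
tool_rot: [0.766, 0.643, 0.001, 0.001]
ft_force: [-0.1, -0.4, -1.5]
grip_width: 0.0463
```

Request:
carry_out([
  [0.35,0.06,0,0,-0.5],
  [0.7,0.12,0,0,-0.5],
  [1,0.17,0,0,-0.5],
])

```text
clock: 4.85
eef_pos: [0.5098, 0.0033, 0.2068]
tool_rot: [0.766, 0.643, -0.001, -0.001]
ft_force: [-0.3, 0.0, -0.3]
grip_width: 0.0465
```

Request:
carry_out([
  [0.35,0.06,0,0,-0.5],
  [0.7,0.12,0,0,-0.5],
  [1,0.17,0,0,-0.5],
  [1,0.17,0,0,-0.5],
])

```text
clock: 5.25
eef_pos: [0.5445, 0.1004, 0.2063]
tool_rot: [0.765, 0.645, -0.001, -0.001]
ft_force: [-0.4, -0.3, -1.6]
grip_width: 0.0466
```

Request:
carry_out([
  [0.35,0.06,0,-0.09,-0.5],
  [0.7,0.12,0,-0.18,-0.5],
  [0.84,0.15,0,-0.27,-0.5],
  [0.84,0.15,0,-0.36,-0.5],
  [0.84,0.15,0,-0.42,-0.5],
  [0.84,0.15,0,-0.42,-0.5],
  [0.84,0.15,0,-0.42,-0.5],
])

```text
clock: 5.95
eef_pos: [0.5732, 0.1765, 0.2073]
tool_rot: [0.518, 0.856, -0.001, -0.001]
ft_force: [0.2, -0.2, -0.9]
grip_width: 0.0467
```

Run:
```python
from tgt import *; from st import *
im=imaging.camera('top'); crop('top',im,200,170,360,290,5,'g1')
im2=imaging.camera('scene'); crop('scene',im2,270,180,390,270,6,'g2')
c=W((55,46,0)); need([c[0],c[1],.115],yawt+180)
```

```text
t 6.05 p [0.5735 0.1767 0.2078] yaw 117.68 F [-0.2  -0.71 -0.57] w 0.0466 j [ 0.3   0.46  0.2   1.31 -0.   -0.18] zax [-0.001 -0.    -1.   ]
shift/0.1 [0.003 0.018 0.928]
roll/90 -0.002
```

View pics/g1.png

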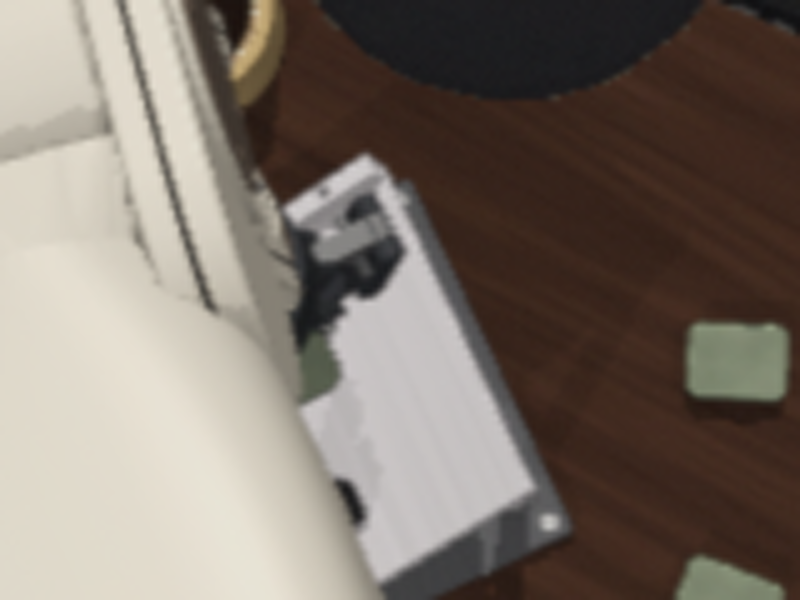

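View pics/g2.png

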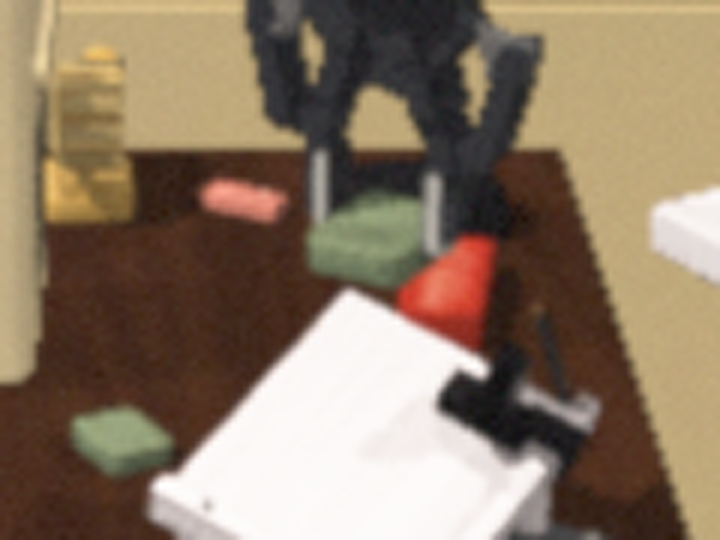

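Tin held level over the plate (scene crop (365,240)). Lowering gently, watching the force.

Request:
carry_out([
  [0,0.02,0.4,0,-0.5],
  [0,0.02,0.7,0,-0.5],
  [0,0.02,0.9,0,-0.5],
  [0,0.02,0.9,0,-0.5],
])

```text
clock: 6.45
eef_pos: [0.5729, 0.177, 0.1146]
tool_rot: [0.517, 0.856, -0.003, -0.003]
ft_force: [-0.5, -0.1, -1.1]
grip_width: 0.0464
```

Request:
carry_out([
  [0,0,0.03,0,-0.5],
  [0,0,0.06,0,-0.5],
  [0,0,0.06,0,-0.5],
])

```text
clock: 6.75
eef_pos: [0.5763, 0.1784, 0.1134]
tool_rot: [0.517, 0.856, 0.001, 0.001]
ft_force: [-0.0, 1.0, -0.2]
grip_width: 0.0467
```

Request:
carry_out([
  [0,0,0.02,0,-0.5],
  [0,0,0.03,0,-0.5],
  [0,0,0.03,0,-0.5],
])

```text
clock: 7.05
eef_pos: [0.5756, 0.1782, 0.1095]
tool_rot: [0.517, 0.856, 0.0, 0.0]
ft_force: [0.4, -0.1, -0.6]
grip_width: 0.0468
```

Request:
carry_out([
  [0,0,0.02,0,-0.5],
  [0,0,0.03,0,-0.5],
  [0,0,0.03,0,-0.5],
])

```text
clock: 7.35
eef_pos: [0.5754, 0.1782, 0.106]
tool_rot: [0.517, 0.856, -0.0, -0.0]
ft_force: [-0.1, -0.0, -0.5]
grip_width: 0.0463
```

Run:
```python
from tgt import *; from st import *
im2=imaging.camera('scene'); crop('scene',im2,290,200,390,275,8,'g3')
st()
```

```text
t 7.4 p [0.5754 0.1782 0.1061] yaw 117.79 F [ 0.08 -0.17 -0.97] w 0.0468 j [ 0.3   0.54  0.05  1.08  0.   -0.18] zax [-0. -0. -1.]
```

View pics/g3.png

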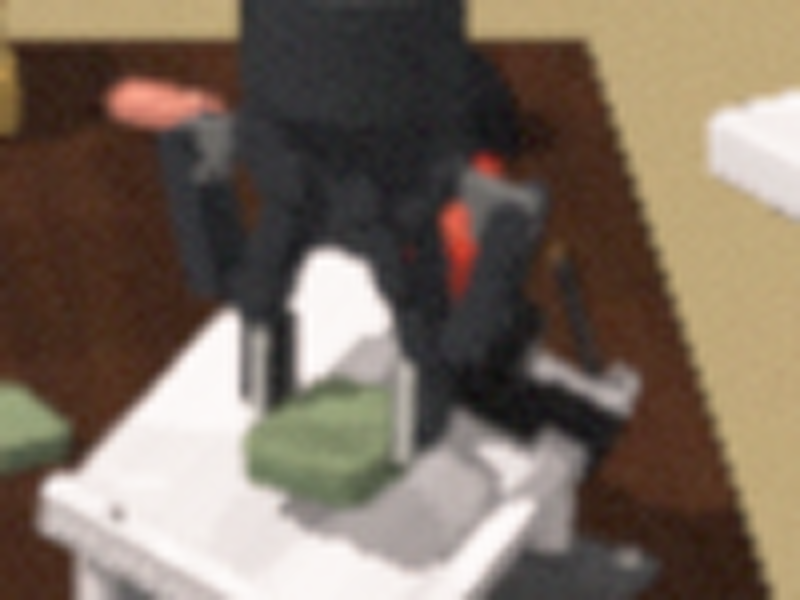

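Request:
carry_out([
  [0,0,0.015,0,-0.5],
  [0,0,0.015,0,-0.5],
  [0,0,0.015,0,-0.5],
])

```text
clock: 7.7
eef_pos: [0.5758, 0.1783, 0.1051]
tool_rot: [0.517, 0.856, 0.0, 0.0]
ft_force: [0.2, 0.4, 0.7]
grip_width: 0.0466
```

Request:
carry_out([
  [0,0,0.015,0,-0.5],
  [0,0,0.015,0,-0.5],
  [0,0,0.015,0,-0.5],
])

```text
clock: 8.0
eef_pos: [0.5762, 0.1787, 0.1042]
tool_rot: [0.517, 0.856, 0.001, 0.0]
ft_force: [0.7, 2.4, 3.9]
grip_width: 0.0467
```

Request:
carry_out([
  [0,0,0.015,0,-0.5],
  [0,0,0.015,0,-0.5],
  [0,0,0.015,0,-0.5],
])

```text
clock: 8.3
eef_pos: [0.5766, 0.1791, 0.1035]
tool_rot: [0.516, 0.856, 0.002, 0.001]
ft_force: [-0.0, 1.7, 8.3]
grip_width: 0.0469
```

Request:
carry_out([
  [0,0,-0.015,0,-0.5],
  [0,0,-0.015,0,0.2],
  [0,0,-0.015,0,0.35],
  [0,0,-0.015,0,0.5],
  [0,0,-0.015,0,0.5],
  [0,0,-0.015,0,0.5],
])

```text
clock: 8.9
eef_pos: [0.5753, 0.178, 0.1029]
tool_rot: [0.517, 0.856, -0.0, -0.0]
ft_force: [-0.4, 0.3, 0.0]
grip_width: 0.0641
```

Request:
carry_out([
  [0,0,-0.3,0,0.5],
  [0,0,-0.7,0,0.5],
  [0,0,-1,0,0.5],
  [0,0,-1,0,0.5],
])

```text
clock: 9.3
eef_pos: [0.5784, 0.179, 0.2089]
tool_rot: [0.517, 0.856, 0.004, 0.003]
ft_force: [0.6, 0.3, -0.1]
grip_width: 0.0642
```

Run:
```python
from tgt import *; from st import *
im2=imaging.camera('scene'); crop('scene',im2,290,200,390,275,8,'h3')
st()
```

```text
t 9.35 p [0.5772 0.1786 0.2062] yaw 117.78 F [-0.06  0.73 -0.15] w 0.0643 j [ 0.3   0.47  0.2   1.3  -0.   -0.18] zax [ 0.006  0.002 -1.   ]
```

View pics/h3.png

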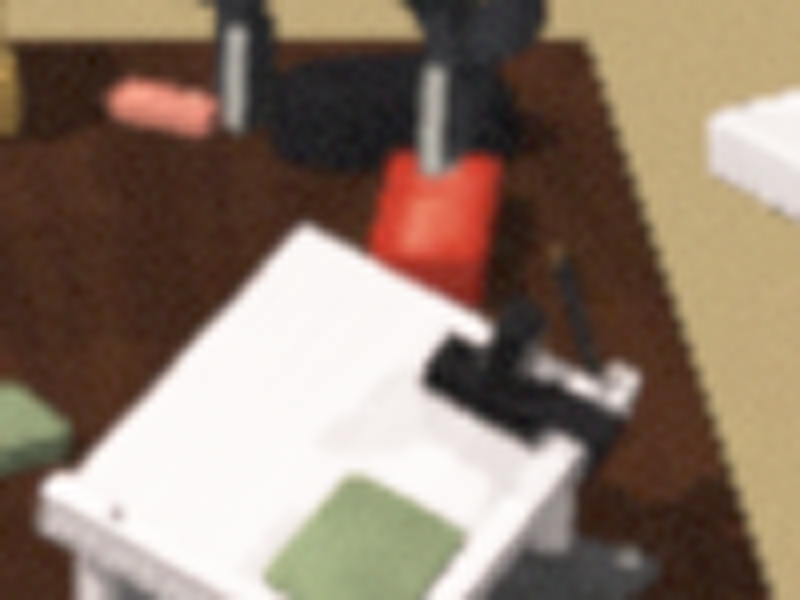

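```bash
cat > chk.py <<'E'
from tgt import *; from st import *
import sys
def onplate(n,u,v,z):
    e,d=ray(n,u,v); e=M.T@(e-p[:3]); d=M.T@d; return (e+d*(z/1000-e[2])/d[2])*1000
def chk(tag):
  for n,box in(('scene',(310,250,370,295)),('top',(220,205,290,275))):
    im=imaging.camera(n); cv2.imwrite(f'pics/{n}_{tag}.png',im[:,:,::-1])
    hsv=cv2.cvtColor(im[:,:,::-1].copy(),cv2.COLOR_BGR2HSV); m=cv2.inRange(hsv,(35,25,110),(85,140,255))
    mm=np.zeros_like(m); x0,y0,x1,y1=box; mm[y0:y1,x0:x1]=m[y0:y1,x0:x1]
    c,_=cv2.findContours(mm,0,1)
    if c:
        k=max(c,key=cv2.contourArea); P=np.array([onplate(n,*q[0],16)[:2] for q in k],dtype=np.float32)
        print(n,cv2.contourArea(k),'rect',cv2.minAreaRect(P),'bb',P.min(0),P.max(0))
    b=[(20,20),(20,-20)]
    vis=im[:,:,::-1].copy()
    vis=cv2.resize(vis[y0-10:y1+10,x0-10:x1+10],None,fx=8,fy=8,interpolation=cv2.INTER_CUBIC)
    for q in [(0,0,16),(64,0,16),(64,48,16),(0,48,16)]:
        u=proj(n,W(q))[0]; cv2.circle(vis,(int((u[0]-x0+10.5)*8),int((u[1]-y0+10.5)*8)),4,(0,0,255),1)
    cv2.imwrite(f'pics/v_{n}_{tag}.png',vis)
  st()
if __name__=='__main__': chk(sys.argv[1])
E
python3 chk.py a
```

```text
scene 265.0 rect ((26.570484161376953, 24.07585906982422), (45.529029846191406, 62.69718933105469), 89.68411254882812) bb [-4.7916546  1.198886 ] [57.93463  46.979107]
t 9.45 p [0.5752 0.178  0.2027] yaw 117.79 F [ 0.44  0.45 -0.27] w 0.0642 j [ 0.3   0.47  0.2   1.3   0.   -0.18] zax [-0.001 -0.    -1.   ]
```

View pics/v_scene_a.png

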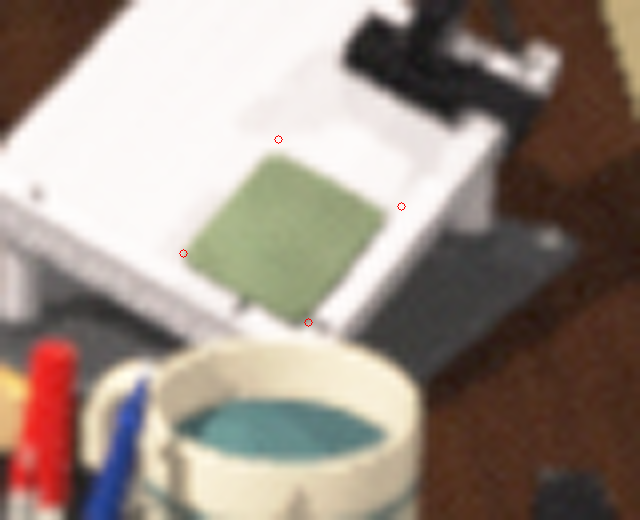

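View pics/v_top_a.png

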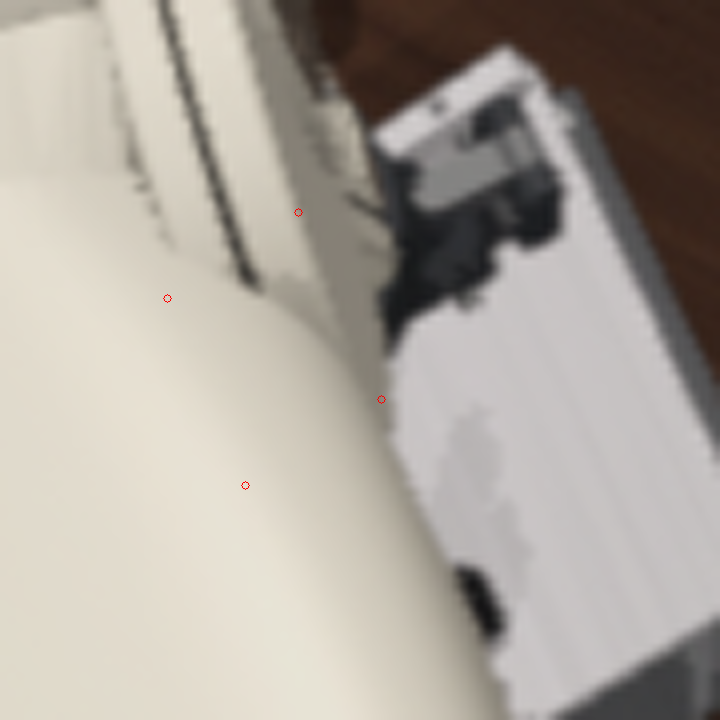

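Run:
```python
from chk import *
f=lambda c,x0,y0:full(c,x0,y0)
for c in [(117,337),(320,452),(403,468)]: print('scene',onplate('scene',*f(c,290,222),13))
for c in [(358,105),(135,250),(85,325)]: print('top',onplate('top',*f(c,220,195),13))
```

```text
scene [ -5.58508182 101.02742874  13.        ]
scene [-6.17765258 21.67225805 13.        ]
scene [ 5.08930402 -3.61334627 13.        ]
top [-5.61617816 98.81092292 13.        ]
top [-6.15777506 18.47300826 13.        ]
top [ 5.4068837  -5.09664101 13.        ]
```

Run:
```python
from tgt import *; from st import *
a=W((157,26,30)); print(a); need([a[0],a[1],.203],yawt+180)
```

```text
[0.47908783 0.16325599 0.10636157]
t 9.45 p [0.5752 0.178  0.2027] yaw 117.79 F [ 0.44  0.45 -0.27] w 0.0642 j [ 0.3   0.47  0.2   1.3   0.   -0.18] zax [-0.001 -0.    -1.   ]
shift/0.1 [ 0.317 -0.919 -0.002]
roll/90 -0.001
```

Request:
carry_out([
  [0.16,-0.46,0,0,-1],
  [0.32,-0.92,0,0,-1],
  [0.32,-0.92,0,0,-1],
  [0.32,-0.92,0,0,-1],
  [0.32,-0.92,0,0,-1],
  [0.32,-0.92,0,0,-1],
])

```text
clock: 10.05
eef_pos: [0.4809, 0.164, 0.2035]
tool_rot: [0.517, 0.856, 0.001, 0.001]
ft_force: [-0.2, 0.2, 0.3]
grip_width: -0.0001
```

```bash
python3 chk.py b
```

```text
scene 261.0 rect ((27.446287155151367, 24.34898567199707), (45.8640251159668, 60.73115158081055), 87.70866394042969) bb [-3.1334767  1.5266416] [57.93463  47.463367]
top 160.0 rect ((31.867733001708984, 39.76917266845703), (61.33059310913086, 22.857816696166992), 6.107006549835205) bb [ 1.7287511 25.745346 ] [62.388172 50.699768]
t 10.15 p [0.4806 0.1639 0.2034] yaw 117.78 F [-0.5   0.65 -0.68] w 0.0002 j [ 0.33  0.28 -0.08  1.21 -0.   -0.16] zax [ 0.001  0.    -1.   ]
```

View pics/v_top_b.png

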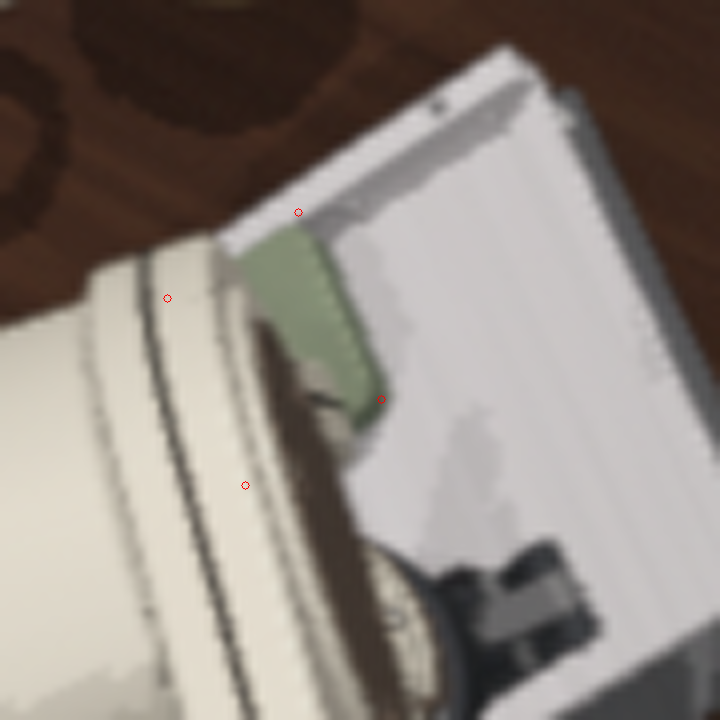

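View pics/v_scene_b.png

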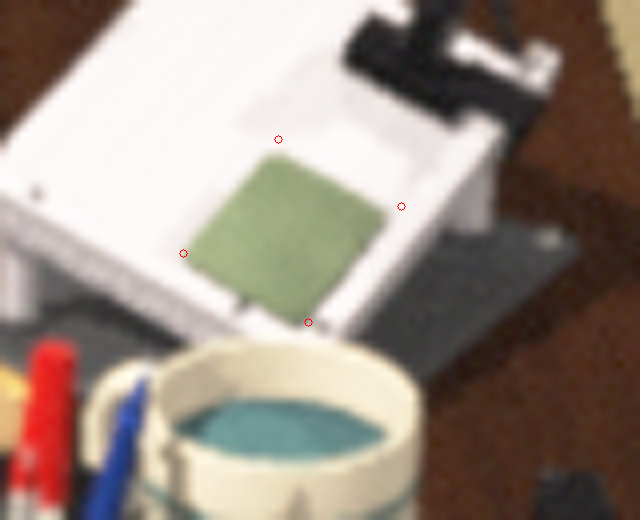

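Request:
carry_out([
  [-0.5,0,0,0,-1],
  [-1,0,0,0,-1],
  [-1,0,0,0,-1],
])

```text
clock: 10.45
eef_pos: [0.5291, 0.0707, 0.2033]
tool_rot: [0.52, 0.854, -0.0, 0.001]
ft_force: [0.4, 0.7, 0.5]
grip_width: 0.0001
```

Request:
carry_out([
  [-0.5,-0.3,0,0,-1],
  [-1,-0.6,0,0,-1],
  [-1,-0.6,0,0,-1],
])

```text
clock: 10.75
eef_pos: [0.5195, -0.0447, 0.2032]
tool_rot: [0.518, 0.855, -0.001, 0.0]
ft_force: [-0.3, 0.8, 0.1]
grip_width: 0.0
```

```bash
python3 chk.py c
```

```text
scene 267.0 rect ((26.757492065429688, 24.283233642578125), (46.27274703979492, 63.02996826171875), 89.29434204101562) bb [-4.7916546  1.117807 ] [58.231    47.463367]
top 421.5 rect ((31.164350509643555, 25.966154098510742), (49.989253997802734, 61.59938049316406), 89.8457260131836) bb [0.354345  0.9266427] [61.971863 50.95795 ]
t 10.85 p [ 0.5197 -0.0436  0.2033] yaw 117.53 F [ 1.18  0.22 -0.18] w -0.0002 j [-0.08  0.31 -0.04  1.22 -0.   -0.56] zax [ 0. -0. -1.]
```

View pics/v_top_c.png

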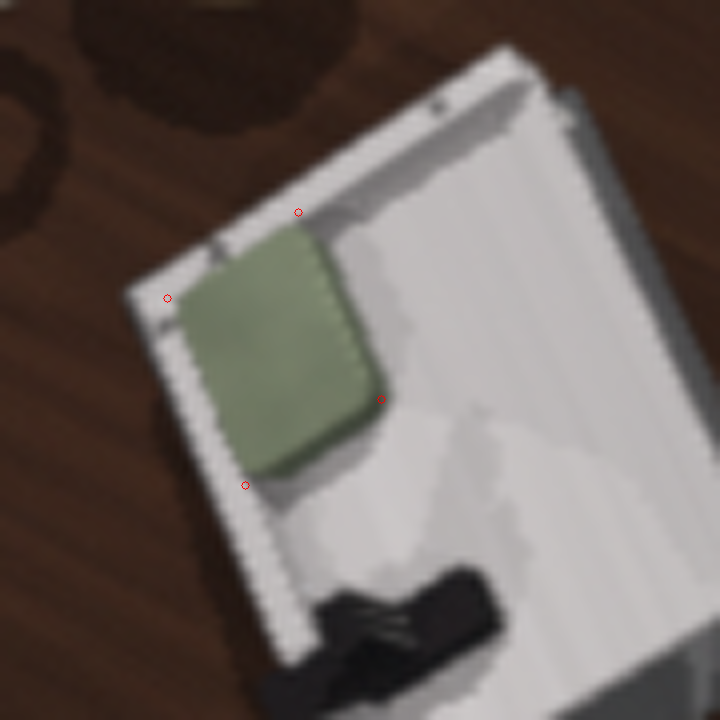

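Run:
```python
from chk import *
for n in('top','scene'):
    im=cv2.imread(f'pics/{n}_c.png').astype(np.float32)
    def prof(gen,ts):
        out=[]
        for t in ts:
            uv=np.array([proj(n,W(q))[0] for q in gen(t)],dtype=np.float32)
            out.append(cv2.remap(im,uv[None,:,0],uv[None,:,1],cv2.INTER_LINEAR)[0].mean(0))
        return np.array(out)
    ts=np.arange(-16,60,1.0)
    for name,g in(('y tin x10-54',lambda t:[(x,t,14) for x in np.arange(12,52,1)]),('y bare x75-95',lambda t:[(x,t,14) for x in np.arange(72,92,1)])):
        P=prof(g,ts); d=P[:,2]-P[:,1]  # R-G : negative green
        print(n,name); print(' '.join(f'{int(t)}:{int(a)}/{int(b)}' for t,a,b in zip(ts,P.mean(1),P[:,1]-P[:,2]) if t<14 or t>42))
```

```text
Traceback (most recent call last):
  File "h.py", line 10, in proj
    m=imaging.camera_model(n); f=240/np.tan(np.radians(m['fovy']/2))
ValueError: time passes only in moves, steps and waits
```

```bash
cat >> h.py <<'E'
_c={}
_cm=imaging.camera_model
class _I:
    camera=staticmethod(imaging.camera)
    @staticmethod
    def camera_model(n):
        if n not in _c: _c[n]=_cm(n)
        return _c[n]
imaging=_I
E
python3 - <<'E'
from chk import *
for n in('top','scene'):
    im=cv2.imread(f'pics/{n}_c.png').astype(np.float32)
    ts=np.arange(-16,60,1.0)
    for name,xs in(('tin',np.arange(12,52)),('bare',np.arange(72,92))):
        o=[]
        for t in ts:
            uv=np.array([W((x,t,14)) for x in xs]); uv=proj(n,uv).astype(np.float32)
            o.append(cv2.remap(im,np.ascontiguousarray(uv[None,:,0]),np.ascontiguousarray(uv[None,:,1]),cv2.INTER_LINEAR)[0].mean(0))
        P=np.array(o); print(n,name)
        print(' '.join(f'{int(t)}:{int(a)}/{int(b)}' for t,a,b in zip(ts,P.mean(1),P[:,1]-P[:,2]) if t<14 or t>42))
E
```

```text
top tin
-16:33/-14 -15:36/-12 -14:45/-10 -13:61/-7 -12:85/-4 -11:113/-3 -10:139/-3 -9:160/-3 -8:176/-3 -7:183/-4 -6:186/-4 -5:185/-4 -4:181/-3 -3:174/-3 -2:161/-1 -1:144/0 0:128/3 1:118/5 2:113/7 3:111/7 4:110/7 5:110/7 6:110/7 7:109/7 8:109/7 9:109/7 10:109/7 11:109/8 12:109/8 13:109/8 43:118/8 44:119/8 45:117/8 46:113/8 47:106/7 48:99/7 49:98/5 50:106/3 51:119/1 52:135/0 53:150/-2 54:161/-3 55:167/-3 56:169/-3 57:170/-4 58:171/-4 59:171/-4
top bare
-16:27/-11 -15:31/-10 -14:41/-9 -13:60/-7 -12:86/-6 -11:115/-5 -10:141/-4 -9:163/-4 -8:178/-3 -7:185/-3 -6:187/-3 -5:188/-3 -4:188/-3 -3:187/-3 -2:183/-3 -1:177/-3 0:167/-3 1:158/-3 2:152/-3 3:150/-3 4:148/-3 5:149/-3 6:150/-3 7:151/-3 8:153/-3 9:155/-3 10:156/-3 11:159/-3 12:162/-3 13:165/-3 43:194/-4 44:195/-4 45:195/-4 46:195/-4 47:195/-4 48:194/-4 49:194/-4 50:194/-4 51:194/-4 52:194/-4 53:193/-4 54:193/-4 55:192/-4 56:192/-4 57:192/-4 58:191/-4 59:190/-4
scene tin
-16:89/-4 -15:105/-5 -14:121/-6 -13:136/-7 -12:152/-7 -11:171/-8 -10:193/-9 -9:213/-8 -8:228/-7 -7:237/-6 -6:242/-5 -5:243/-5 -4:243/-5 -3:239/-5 -2:229/-6 -1:212/-6 0:189/-4 1:166/-1 2:149/3 3:140/6 4:137/8 5:138/9 6:139/9 7:139/9 8:139/9 9:139/9 10:138/9 11:138/9 12:138/9 13:138/9 43:146/11 44:147/10 45:149/9 46:154/8 47:163/6 48:177/2 49:193/-1 50:208/-4 51:221/-5 52:228/-6 53:233/-6 54:235/-6 55:237/-6 56:239/-6 57:240/-6 58:242/-5 59:243/-5
scene bare
-16:142/-8 -15:143/-8 -14:145/-8 -13:150/-8 -12:161/-9 -11:177/-10 -10:198/-9 -9:217/-8 -8:230/-7 -7:239/-6 -6:243/-5 -5:245/-4 -4:245/-4 -3:245/-4 -2:243/-4 -1:241/-5 0:239/-6 1:236/-6 2:235/-7 3:234/-7 4:234/-6 5:236/-6 6:237/-6 7:239/-6 8:241/-5 9:243/-5 10:243/-4 11:244/-4 12:244/-4 13:245/-4 43:242/-5 44:241/-5 45:241/-5 46:241/-5 47:241/-5 48:241/-6 49:241/-6 50:241/-5 51:241/-5 52:241/-5 53:241/-6 54:241/-5 55:241/-5 56:240/-5 57:240/-5 58:240/-5 59:241/-5
```

Profiles put the tin edge about 10 mm from the fence's outer edge, so it is flush, and its x span is 0 to 63 mm. It sits home without a push. Next the clamp: closed fingertips go behind (up-slope of) the fin.

Run:
```python
from tgt import *; from st import *
a=W((157,26,30)); need([a[0],a[1],.203],yawt+180)
```

```text
t 10.85 p [ 0.5197 -0.0436  0.2033] yaw 117.53 F [ 1.18  0.22 -0.18] w -0.0002 j [-0.08  0.31 -0.04  1.22 -0.   -0.56] zax [ 0. -0. -1.]
shift/0.1 [2.022e+00 5.960e-01 2.000e-03]
roll/90 -0.003
```

Request:
carry_out([
  [0.4,0.1,0,0,-1],
  [0.8,0.2,0,0,-1],
  [1,0.3,0,0,-1],
])

```text
clock: 11.15
eef_pos: [0.4984, 0.0644, 0.2033]
tool_rot: [0.516, 0.857, 0.0, -0.001]
ft_force: [-0.1, 0.2, -0.5]
grip_width: -0.0002
```

Request:
carry_out([
  [0.4,0.1,0,0,-1],
  [0.8,0.2,0,0,-1],
  [1.0,0.3,0,0,-1],
  [1.0,0.3,0,0,-1],
  [1.0,0.3,0,0,-1],
])

```text
clock: 11.65
eef_pos: [0.479, 0.1648, 0.2032]
tool_rot: [0.515, 0.857, -0.0, -0.0]
ft_force: [0.8, 0.2, 0.8]
grip_width: 0.0002
```

Run:
```python
from tgt import *; from st import *
a=W((157,26,30)); need([a[0],a[1],a[2]+.025],yawt+180)
print('push dir (-x plate) in tool axes per 10mm/0.1', (R.from_quat(bot.get_obs()['tool_rot']).as_matrix().T@(-M[:,0])*.1).round(4))
im2=imaging.camera('scene'); crop('scene',im2,310,190,410,265,8,'i3')
```

```text
t 11.65 p [0.479  0.1648 0.2032] yaw 117.94 F [0.78 0.24 0.77] w 0.0002 j [ 0.33  0.28 -0.08  1.21 -0.   -0.16] zax [-0. -0. -1.]
shift/0.1 [-0.014 -0.006  0.718]
roll/90 0.001
push dir (-x plate) in tool axes per 10mm/0.1 [-0.0041  0.0965  0.0259]
```

View pics/i3.png

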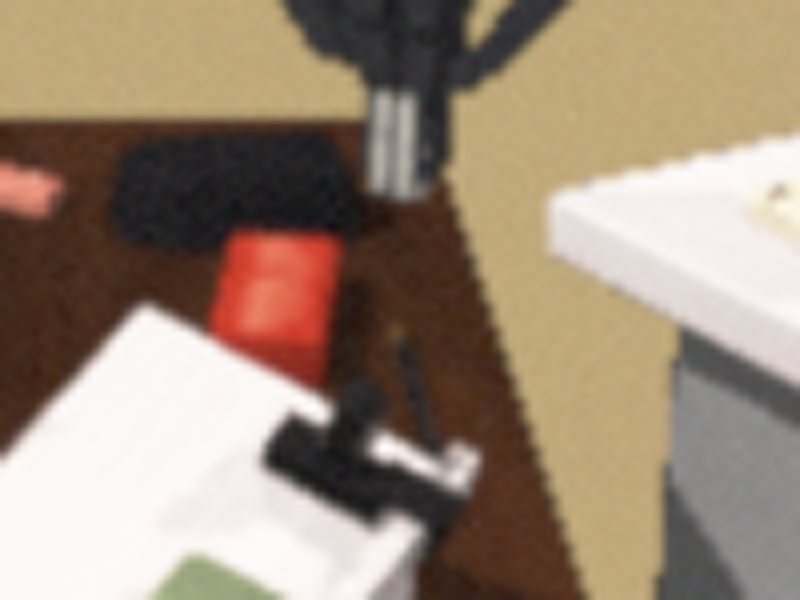

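Request:
carry_out([
  [-0.01,-0.02,0.3,0,-1],
  [-0.01,-0.02,0.5,0,-1],
  [-0.01,-0.02,0.5,0,-1],
])

```text
clock: 12.0
eef_pos: [0.4759, 0.16, 0.1506]
tool_rot: [0.517, 0.856, -0.002, -0.002]
ft_force: [-0.8, 0.2, -0.6]
grip_width: 0.0001
```

Request:
carry_out([
  [0,0,0.07,0,-1],
  [0,0,0.14,0,-1],
  [0,0,0.2,0,-1],
  [0,0,0.2,0,-1],
  [0,0,0.2,0,-1],
])

```text
clock: 12.5
eef_pos: [0.4781, 0.1618, 0.1335]
tool_rot: [0.517, 0.856, 0.0, 0.0]
ft_force: [-0.0, -0.3, 0.0]
grip_width: -0.0001
```

Run:
```python
from tgt import *; from st import *
o,_=st(); print('tip plate',(M.T@(o['eef_pos']-[0,0,.025]-p[:3])*1000).round(1))
im2=imaging.camera('scene'); crop('scene',im2,310,190,410,265,8,'i4')
```

```text
t 12.5 p [0.4781 0.1618 0.1335] yaw 117.79 F [-0.   -0.33  0.03] w -0.0001 j [ 0.33  0.34 -0.2   1.04 -0.   -0.16] zax [ 0.  0. -1.]
tip plate [159.   27.3  31.3]
```

View pics/i4.png

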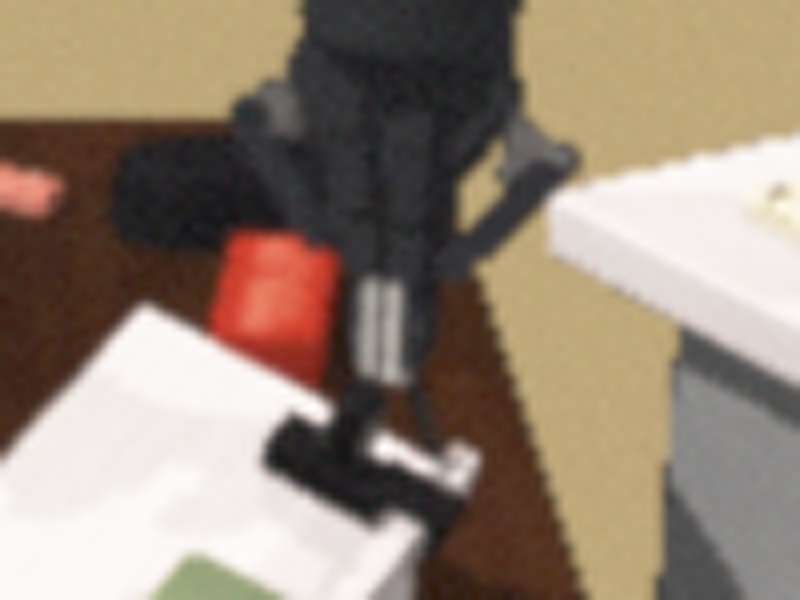

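Request:
carry_out([
  [0,0.05,0.013,0,-1],
  [0,0.1,0.026,0,-1],
  [0,0.15,0.039,0,-1],
  [0,0.19,0.052,0,-1],
  [0,0.19,0.052,0,-1],
])

```text
clock: 13.05
eef_pos: [0.4952, 0.1708, 0.1279]
tool_rot: [0.517, 0.856, -0.0, 0.0]
ft_force: [-0.4, 0.0, -0.1]
grip_width: 0.0001
```

```bash
cat > fx.py <<'E'
from tgt import *; from st import *
o,_=st(); print('tip plate',(M.T@(o['eef_pos']-[0,0,.025]-p[:3])*1000).round(1),'F plate',(M.T@o['ft_force']).round(2))
E
python3 fx.py
```

```text
t 13.05 p [0.4952 0.1708 0.1279] yaw 117.8 F [-0.41  0.02 -0.12] w 0.0001 j [ 0.33  0.38 -0.15  1.04 -0.   -0.15] zax [-0. -0. -1.]
tip plate [139.   26.5  31.2] F plate [ 0.32 -0.24 -0.14]
```

```bash
python3 - <<'E'
from h import *
im2=imaging.camera('scene'); crop('scene',im2,310,190,410,265,8,'i5')
im2=imaging.camera('top'); crop('top',im2,215,200,315,275,8,'i6')
E
python3 fx.py
```

```text
t 13.15 p [0.4949 0.1708 0.1279] yaw 117.79 F [ 0.76 -0.96  0.23] w 0.0002 j [ 0.33  0.38 -0.15  1.04  0.   -0.15] zax [ 0.  0. -1.]
tip plate [139.1  26.4  31.2] F plate [-0.21  1.23 -0.08]
```

View pics/i5.png

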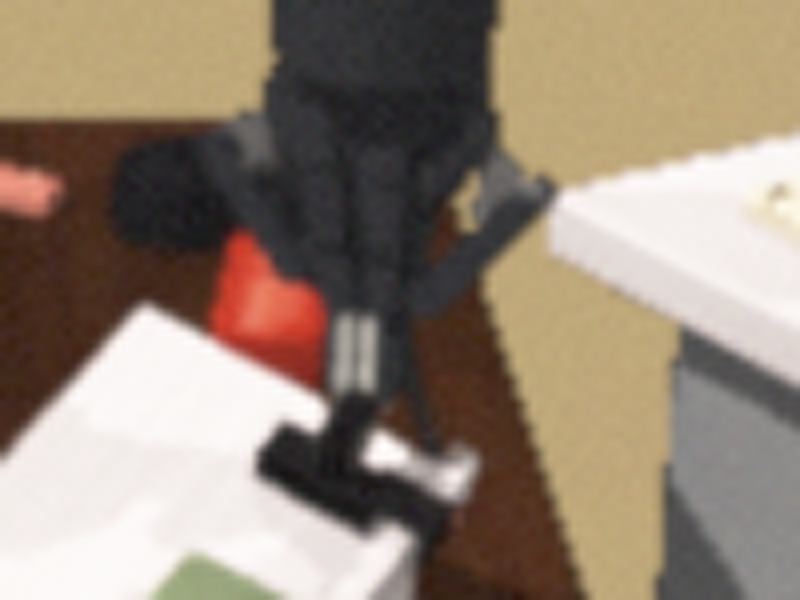

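View pics/i6.png

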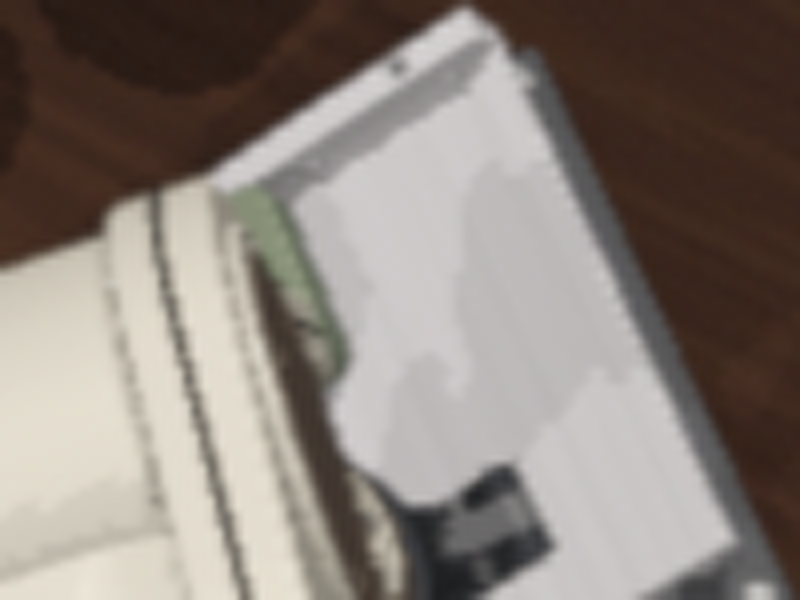

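Request:
carry_out([
  [0,0.05,0.013,0,-1],
  [0,0.1,0.026,0,-1],
  [0,0.15,0.039,0,-1],
  [0,0.2,0.053,0,-1],
])

```text
clock: 13.55
eef_pos: [0.5128, 0.1796, 0.1225]
tool_rot: [0.517, 0.856, -0.001, 0.0]
ft_force: [-0.8, -3.4, 0.9]
grip_width: 0.0001
```

```bash
python3 fx.py
```

```text
t 13.55 p [0.5128 0.1796 0.1225] yaw 117.77 F [-0.84 -3.45  0.92] w 0.0001 j [ 0.34  0.42 -0.11  1.05 -0.   -0.15] zax [-0.    -0.001 -1.   ]
tip plate [118.5  26.1  31.2] F plate [ 2.41  2.71 -0.54]
```

Request:
carry_out([
  [0,0.05,0.013,0,-1],
  [0,0.1,0.026,0,-1],
  [0,0.14,0.038,0,-1],
])

```text
clock: 13.85
eef_pos: [0.5253, 0.1866, 0.1188]
tool_rot: [0.517, 0.856, -0.0, 0.0]
ft_force: [-1.0, -2.9, 1.2]
grip_width: 0.0001
```

```bash
python3 fx.py
python3 - <<'E'
from h import *
im2=imaging.camera('scene'); crop('scene',im2,310,210,410,285,8,'j5')
E
python3 fx.py
```

```text
t 13.85 p [0.5253 0.1866 0.1188] yaw 117.78 F [-1.04 -2.92  1.19] w 0.0001 j [ 0.34  0.45 -0.07  1.05 -0.   -0.14] zax [-0. -0. -1.]
tip plate [103.8  25.2  31.5] F plate [ 2.43  2.27 -0.11]
t 13.9 p [0.5257 0.1869 0.1186] yaw 117.79 F [-1.39 -2.38  1.  ] w 0.0001 j [ 0.34  0.45 -0.07  1.05  0.   -0.14] zax [ 0.  0. -1.]
tip plate [103.2  25.2  31.6] F plate [ 2.47  1.59 -0.11]
```

View pics/j5.png

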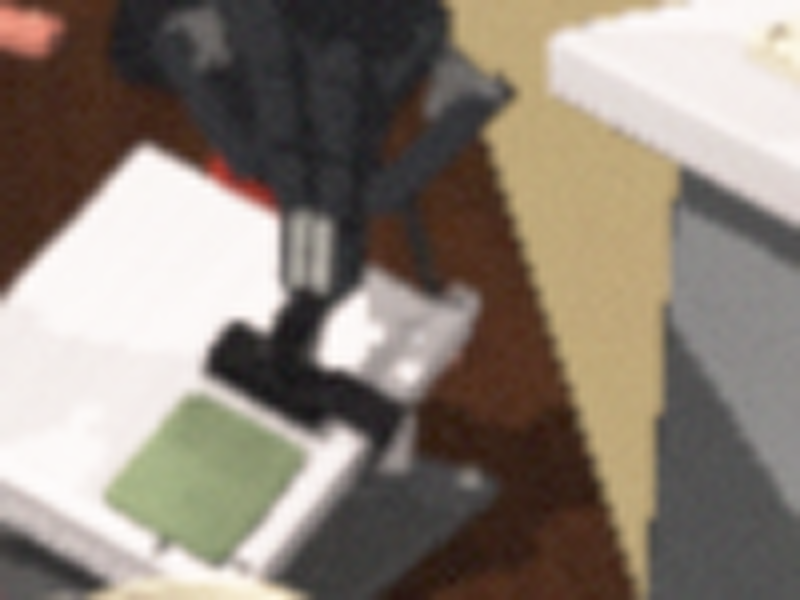

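Request:
carry_out([
  [0,0.02,0.005,0,-1],
  [0,0.04,0.011,0,-1],
])

```text
clock: 14.1
eef_pos: [0.5284, 0.1883, 0.1178]
tool_rot: [0.517, 0.856, -0.0, -0.0]
ft_force: [-0.4, -3.4, 0.3]
grip_width: -0.0003
```

Request:
carry_out([
  [0,0.01,0.003,0,-1],
  [0,0.02,0.005,0,-1],
])

```text
clock: 14.3
eef_pos: [0.5301, 0.1892, 0.1174]
tool_rot: [0.517, 0.856, -0.0, -0.0]
ft_force: [-1.1, -3.4, 0.4]
grip_width: -0.0002
```

```bash
python3 fx.py
python3 - <<'E'
from h import *
im2=imaging.camera('scene'); crop('scene',im2,310,235,370,280,12,'j6')
E
python3 fx.py
```

```text
t 14.3 p [0.5301 0.1892 0.1174] yaw 117.78 F [-1.09 -3.38  0.43] w -0.0002 j [ 0.34  0.46 -0.06  1.06 -0.   -0.14] zax [-0. -0. -1.]
tip plate [98.1 25.  31.7] F plate [ 2.47  2.39 -0.98]
t 14.35 p [0.5302 0.1893 0.1174] yaw 117.79 F [-2.36 -2.63  0.75] w 0.0001 j [ 0.34  0.46 -0.06  1.06  0.   -0.14] zax [-0.  0. -1.]
tip plate [98.  24.9 31.7] F plate [ 3.35  1.26 -0.53]
```

View pics/j6.png

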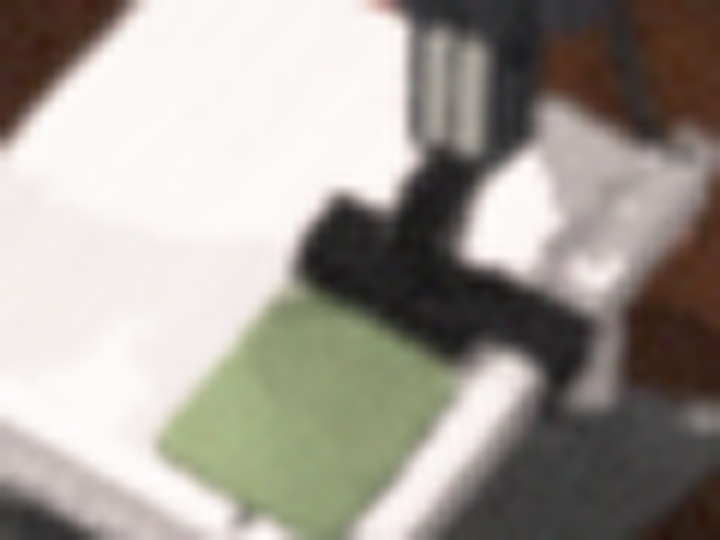

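Request:
carry_out([
  [0,0.01,0.003,0,-1],
  [0,0.01,0.003,0,-1],
])

```text
clock: 14.55
eef_pos: [0.531, 0.1898, 0.1171]
tool_rot: [0.517, 0.856, 0.0, -0.0]
ft_force: [-0.7, -2.1, 0.1]
grip_width: -0.0
```

```bash
python3 fx.py
```

```text
t 14.55 p [0.531  0.1898 0.1171] yaw 117.79 F [-0.65 -2.11  0.12] w -0.0 j [ 0.34  0.46 -0.05  1.06  0.   -0.14] zax [-0.  0. -1.]
tip plate [97.  24.8 31.7] F plate [ 1.48  1.47 -0.75]
```

Request:
carry_out([
  [0,0.01,0.003,0,-1],
  [0,0.01,0.003,0,-1],
])

```text
clock: 14.75
eef_pos: [0.532, 0.1903, 0.1168]
tool_rot: [0.517, 0.856, 0.0, 0.0]
ft_force: [-0.7, -3.2, 0.0]
grip_width: -0.0001
```

```bash
python3 fx.py
```

```text
t 14.75 p [0.532  0.1903 0.1168] yaw 117.79 F [-0.68 -3.24  0.01] w -0.0001 j [ 0.34  0.46 -0.05  1.06  0.   -0.14] zax [ 0.  0. -1.]
tip plate [95.9 24.9 31.7] F plate [ 1.94  2.36 -1.29]
```

Request:
carry_out([
  [0,0.01,0.003,0,-1],
  [0,0.01,0.003,0,-1],
])

```text
clock: 14.95
eef_pos: [0.5329, 0.1908, 0.1165]
tool_rot: [0.517, 0.856, 0.0, 0.0]
ft_force: [-1.0, -1.9, 0.8]
grip_width: 0.0001
```

Request:
carry_out([
  [0,0.01,0.003,0,-1],
  [0,0.01,0.003,0,-1],
])

```text
clock: 15.15
eef_pos: [0.5339, 0.1912, 0.1162]
tool_rot: [0.517, 0.856, 0.0, 0.0]
ft_force: [-0.7, -3.4, -0.2]
grip_width: 0.0003
```

```bash
python3 fx.py
```

```text
t 15.15 p [0.5339 0.1912 0.1162] yaw 117.79 F [-0.73 -3.35 -0.19] w 0.0003 j [ 0.34  0.47 -0.05  1.06  0.   -0.14] zax [ 0.  0. -1.]
tip plate [93.7 24.8 31.7] F plate [ 1.98  2.36 -1.51]
```

```bash
python3 - <<'E'
from h import *
im2=imaging.camera('scene'); crop('scene',im2,310,235,370,280,12,'j7')
E
python3 fx.py
```

```text
t 15.2 p [0.5338 0.1913 0.1162] yaw 117.79 F [-1.77 -3.11  0.39] w -0.0001 j [ 0.34  0.47 -0.05  1.06  0.   -0.14] zax [ 0.  0. -1.]
tip plate [93.7 24.8 31.7] F plate [ 2.94  1.83 -0.98]
```

View pics/j7.png

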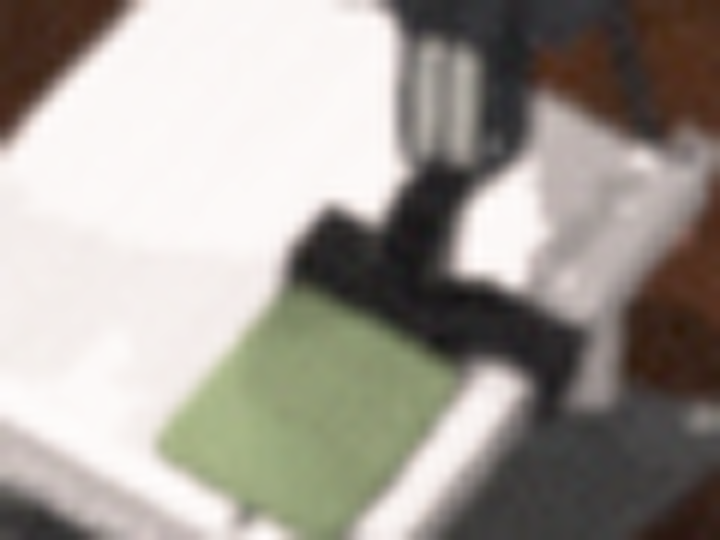

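Request:
carry_out([
  [0,0.01,0.003,0,-1],
  [0,0.01,0.003,0,-1],
])

```text
clock: 15.4
eef_pos: [0.5347, 0.1917, 0.116]
tool_rot: [0.517, 0.856, 0.0, 0.0]
ft_force: [-0.7, -3.0, 1.7]
grip_width: 0.0001
```

```bash
python3 fx.py
```

```text
t 15.4 p [0.5347 0.1917 0.116 ] yaw 117.79 F [-0.69 -3.03  1.65] w 0.0001 j [ 0.34  0.47 -0.04  1.06  0.   -0.14] zax [ 0.  0. -1.]
tip plate [92.7 24.7 31.8] F plate [2.29 2.66 0.31]
```

Request:
carry_out([
  [0,0.01,0.003,0,-1],
  [0,0.01,0.003,0,-1],
])

```text
clock: 15.6
eef_pos: [0.5357, 0.1922, 0.1157]
tool_rot: [0.517, 0.856, 0.0, 0.0]
ft_force: [-2.8, -1.8, 2.0]
grip_width: 0.0001
```

```bash
python3 fx.py
```

```text
t 15.6 p [0.5357 0.1922 0.1157] yaw 117.79 F [-2.82 -1.8   2.03] w 0.0001 j [ 0.34  0.47 -0.04  1.06  0.   -0.14] zax [ 0.  0. -1.]
tip plate [91.6 24.7 31.8] F plate [3.73 0.73 0.93]
```

Request:
carry_out([
  [0,0.007,0.002,0,-1],
  [0,0.007,0.002,0,-1],
])

```text
clock: 15.8
eef_pos: [0.5362, 0.1925, 0.1154]
tool_rot: [0.517, 0.856, 0.0, 0.0]
ft_force: [-0.0, -2.9, 1.2]
grip_width: 0.0002
```

```bash
python3 fx.py
```

```text
t 15.8 p [0.5362 0.1925 0.1154] yaw 117.79 F [-0.04 -2.94  1.17] w 0.0002 j [ 0.34  0.47 -0.04  1.06  0.   -0.14] zax [ 0.  0. -1.]
tip plate [90.9 24.7 31.7] F plate [ 1.56  2.75 -0.04]
```

Request:
carry_out([
  [0,0.007,0.002,0,-1],
  [0,0.007,0.002,0,-1],
])

```text
clock: 16.0
eef_pos: [0.5368, 0.1928, 0.1152]
tool_rot: [0.517, 0.856, 0.0, 0.0]
ft_force: [-1.1, -3.4, 1.8]
grip_width: -0.0001
```

```bash
python3 fx.py
```

```text
t 16.0 p [0.5368 0.1928 0.1152] yaw 117.79 F [-1.07 -3.44  1.8 ] w -0.0001 j [ 0.34  0.47 -0.04  1.06  0.   -0.14] zax [ 0.  0. -1.]
tip plate [90.2 24.6 31.7] F plate [2.83 2.85 0.25]
```

Request:
carry_out([
  [0,0.007,0.002,0,-1],
  [0,0.007,0.002,0,-1],
])

```text
clock: 16.2
eef_pos: [0.5374, 0.1931, 0.115]
tool_rot: [0.517, 0.856, 0.0, 0.0]
ft_force: [-1.4, -2.0, 1.7]
grip_width: 0.0003
```

Request:
carry_out([
  [0,0.007,0.002,0,-1],
  [0,0.007,0.002,0,-1],
])

```text
clock: 16.4
eef_pos: [0.538, 0.1934, 0.1148]
tool_rot: [0.517, 0.856, 0.0, 0.0]
ft_force: [-1.1, -2.4, 1.5]
grip_width: 0.0004
```

```bash
python3 fx.py;  python3 - <<'E'
from h import *
im2=imaging.camera('scene'); crop('scene',im2,310,235,370,280,12,'j8')
E
python3 fx.py
```

```text
t 16.4 p [0.538  0.1934 0.1148] yaw 117.79 F [-1.09 -2.44  1.51] w 0.0004 j [ 0.35  0.48 -0.03  1.06  0.   -0.14] zax [ 0.  0. -1.]
tip plate [88.8 24.6 31.7] F plate [2.35 1.93 0.37]
t 16.45 p [0.538  0.1935 0.1148] yaw 117.79 F [-1.07 -2.05  2.07] w -0.0 j [ 0.35  0.48 -0.03  1.06  0.   -0.14] zax [ 0.  0. -1.]
tip plate [88.8 24.5 31.7] F plate [2.32 1.78 1.03]
```

View pics/j8.png

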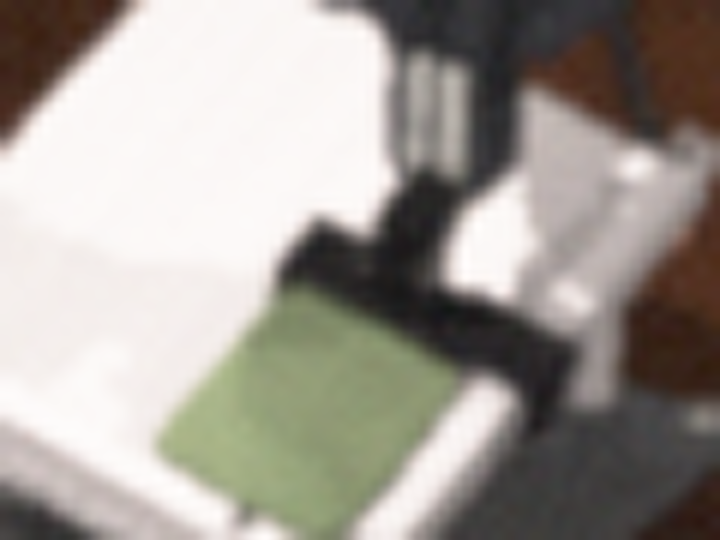

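Request:
carry_out([
  [0,0.01,0.003,0,-1],
  [0,0.01,0.003,0,-1],
])

```text
clock: 16.65
eef_pos: [0.5386, 0.1937, 0.1146]
tool_rot: [0.517, 0.856, -0.0, -0.0]
ft_force: [-3.4, -3.2, 3.5]
grip_width: 0.0001
```

```bash
python3 fx.py
```

```text
t 16.65 p [0.5386 0.1937 0.1146] yaw 117.79 F [-3.4  -3.24  3.46] w 0.0001 j [ 0.35  0.48 -0.03  1.06 -0.   -0.14] zax [-0.001 -0.    -1.   ]
tip plate [88.1 24.5 31.6] F plate [5.2  2.05 1.64]
```

Request:
carry_out([
  [0,0.01,0.003,0,-1],
  [0,0.01,0.003,0,-1],
])

```text
clock: 16.85
eef_pos: [0.5387, 0.1938, 0.1145]
tool_rot: [0.517, 0.856, -0.001, -0.001]
ft_force: [-5.4, -4.9, 6.8]
grip_width: 0.0001
```

```bash
python3 fx.py
```

```text
t 16.85 p [0.5387 0.1938 0.1145] yaw 117.79 F [-5.37 -4.9   6.83] w 0.0001 j [ 0.35  0.48 -0.03  1.06 -0.   -0.14] zax [-0.002 -0.001 -1.   ]
tip plate [88.  24.5 31.6] F plate [8.49 3.46 3.93]
```

Contact with the tin: the force along the slope rose from about 2.5 N to 8.5 N, which is about 6 N beyond drag. Holding to confirm.

Request:
carry_out([
  [0,0,0,0,-1],
  [0,0,0,0,-1],
])

```text
clock: 17.05
eef_pos: [0.5387, 0.1938, 0.1145]
tool_rot: [0.517, 0.856, -0.001, -0.001]
ft_force: [-4.8, -3.8, 6.3]
grip_width: -0.0003
```

```bash
python3 fx.py
python3 - <<'E'
from tgt import *; from st import *
F=[]
for i in range(4):
    im=imaging.camera('scene'); F.append(M.T@bot.get_obs()['ft_force'])
print(np.mean(F,0),np.std(F,0)); crop('scene',im,310,235,370,280,12,'j9')
E
```

```text
t 17.05 p [0.5387 0.1938 0.1145] yaw 117.78 F [-4.81 -3.82  6.26] w -0.0003 j [ 0.35  0.48 -0.03  1.06 -0.   -0.14] zax [-0.002 -0.001 -1.   ]
tip plate [88.  24.5 31.6] F plate [7.41 2.68 3.87]
[8.05413938 2.90606132 3.99663724] [0.4619698  0.32302153 0.48657977]
```

View pics/j9.png

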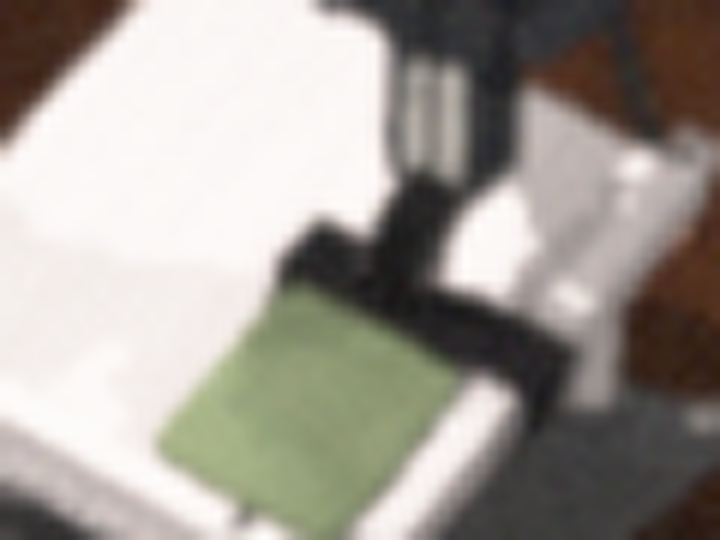

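Request:
carry_out([
  [0,0.003,0.001,0,-1],
  [0,0.003,0.001,0,-1],
  [0,0.003,0.001,0,-1],
])

```text
clock: 17.55
eef_pos: [0.5387, 0.1938, 0.1145]
tool_rot: [0.517, 0.856, -0.001, -0.001]
ft_force: [-6.2, -4.8, 7.3]
grip_width: 0.0004
```

Run:
```python
from tgt import *; from st import *
F=[]
for i in range(4):
    im=imaging.camera('scene'); F.append(M.T@bot.get_obs()['ft_force'])
print(np.mean(F,0),np.std(F,0))
```

```text
[8.82544278 2.68515809 4.37298996] [0.38651051 0.42213751 0.22126499]
```

8.8 N measured less about 3 N drag gives about 5.8 N on the tin. Backing off up-slope, then lifting away.

Request:
carry_out([
  [0,-0.03,-0.008,0,-1],
  [0,-0.08,-0.022,0,-1],
  [0,-0.15,-0.04,0,-1],
  [0,-0.15,-0.4,0,-1],
  [0,-0.15,-0.8,0,-1],
  [0,-0.15,-0.9,0,-1],
])

```text
clock: 18.35
eef_pos: [0.5288, 0.1885, 0.209]
tool_rot: [0.516, 0.856, 0.004, 0.003]
ft_force: [0.9, 0.1, -0.0]
grip_width: -0.0001
```

Request:
carry_out([
  [-0.4,-0.2,0,0,-1],
  [-0.8,-0.4,0,0,-1],
  [-1,-0.6,0,0,-1],
])

```text
clock: 18.65
eef_pos: [0.5205, 0.069, 0.2039]
tool_rot: [0.517, 0.856, 0.0, 0.001]
ft_force: [-0.2, -0.0, -0.2]
grip_width: -0.0001
```

Request:
carry_out([
  [-0.4,-0.2,0,0,-1],
  [-0.8,-0.4,0,0,-1],
  [-1,-0.5,0,0,-1],
  [-1,-0.5,0,0,-1],
])

```text
clock: 19.05
eef_pos: [0.5223, -0.0435, 0.2038]
tool_rot: [0.519, 0.855, -0.0, 0.0]
ft_force: [-0.6, 0.3, 0.4]
grip_width: -0.0002
```

```bash
python3 chk.py z
python3 - <<'E'
from chk import *
im=cv2.imread('pics/top_z.png').astype(np.float32)
ts=np.arange(-14,8,1.0); o=[]
for t in ts:
    uv=proj('top',np.array([W((x,t,14)) for x in range(12,52)])).astype(np.float32)
    o.append(cv2.remap(im,np.ascontiguousarray(uv[None,:,0]),np.ascontiguousarray(uv[None,:,1]),1)[0].mean(0))
P=np.array(o); print(' '.join(f'{int(t)}:{int(a)}' for t,a in zip(ts,P.mean(1))))
E
```

```text
scene 267.0 rect ((28.548559188842773, 24.34000587463379), (62.75883102416992, 45.59349060058594), 0.21910588443279266) bb [-2.7902992  1.4435726] [59.950287 47.135235]
top 343.0 rect ((28.968650817871094, 25.972064971923828), (49.989253997802734, 57.20796203613281), 89.8457260131836) bb [0.354345  0.9266427] [57.60867 50.95795]
t 19.15 p [ 0.5224 -0.0409  0.2038] yaw 117.72 F [-0.34  0.1   0.23] w 0.0001 j [-0.08  0.32 -0.03  1.22  0.   -0.56] zax [-0.     0.001 -1.   ]
-14:46 -13:62 -12:85 -11:113 -10:139 -9:160 -8:175 -7:183 -6:186 -5:185 -4:181 -3:174 -2:161 -1:143 0:127 1:116 2:111 3:107 4:105 5:103 6:103 7:102
```

View pics/v_top_z.png

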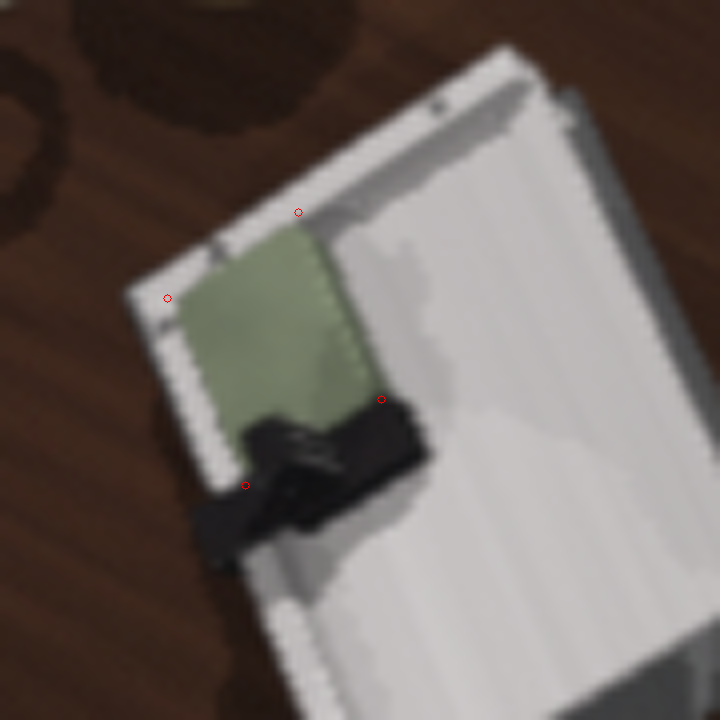

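View pics/top_z.png

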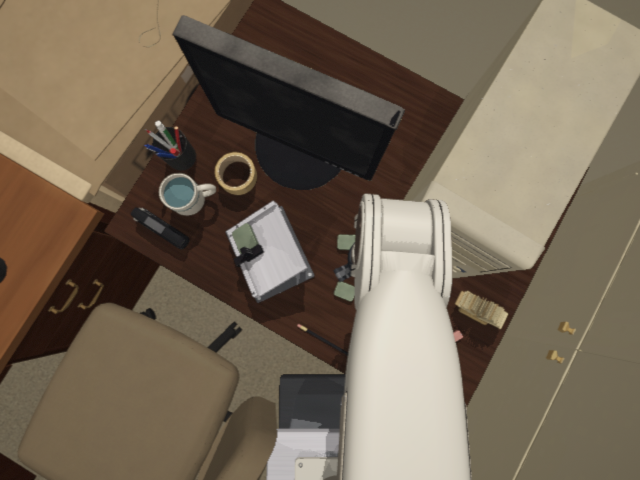

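View pics/v_scene_z.png

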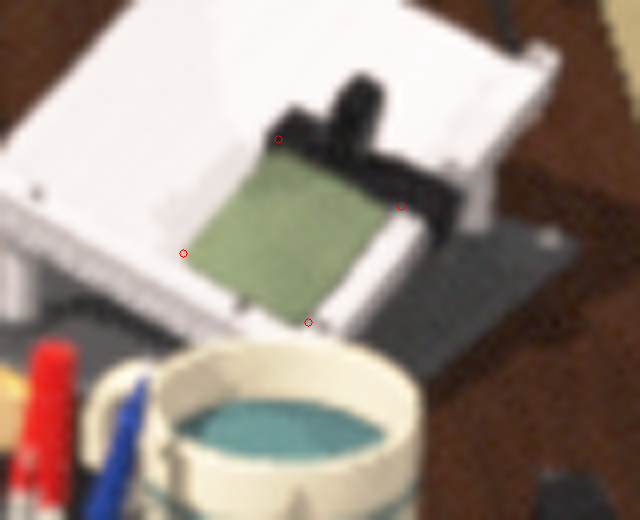

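The tin is flush with both fences, the jaw touches its up-slope end, the bystanders have not moved, and the arm is clear. Handing in.

```bash
python3 -c "
from workcell import order
print(order.job_done())"
```

```text
the job is handed in; nothing more can be done
None
```

I laid the largest tin, the one at top-view pixel (416,301), on the sloped plate. It slid into the low corner by itself, so no nudge was needed. I then pushed the clamp down by its fin with closed fingertips until it pressed the tin. The wrist read 8.8 N along the slope; less about 3 N of drag, that is about 5.8 N on the tin. I backed off, moved the arm clear and handed the job in at about 19 s.

**Last checks:**
- **Tin:** the top view shows it flush with both fences, to about 1 mm, and parallel to the side fence. The jaw is against its up-slope end.
- **Bystanders:** the mug, tape roll, stapler and card block show no visible shift.
- **Disagreement between views:** the scene camera put the tin about 3–5 mm too far toward the end stop. The tin cannot be past the stop, so I took this as pixel and calibration error (about 3.4 mm per pixel there).
- **Not measured directly:** the clamp's own position was judged from the contact force and the pictures.

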